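# Uncover the parts tray and store the welded brackets

### The job

First squeeze the two tabs on the grey cover together, lift it off the parts tray and stand it the right way up on the bench, clear of everything. Then flip the toggle clamp's arm up past centre and leave it open, lift out the finished bracket it held, and lay that one and every loose bracket on the bench flat in the tray, one to a bay, straps in the long bays and pads in the short ones. Leave the brick, hammer and pipe end where they are.

Things in the scene. Friction and masses are not known exactly. Their poses are not given: they have to be found in the camera images.
- tray: Dark steel parts tray, fixed, hidden under the cover at first. Base plate 244 (x) x 212 (y) x 8 mm; walls 4 mm thick with tops 22 mm above the bench, 216 x 184 mm inside; bay floors 8 mm above the bench. Two long bays along each y side; a short bay at each x end of the middle column, between them a square well with the cover's catch lips (lay nothing there). Origin: centre of the underside.
- cover: Grey cover, an upside-down box 236 (x) x 204 (y) x 53 mm, about 260 g, clipped over the tray (axes along the tray's), its skirts standing on the tray's base plate 8 mm above the bench. Two black tabs stand on the middle of its top; their hooks hold it down until both are squeezed together along y. Once off it can stand on its skirts (hooks end above them). Origin: centre of the skirts' lower edge.
- tab_left (a joint): Inward travel of the cover's +y tab, m: 0 at rest, 0.007 at its stop (spring 1.5 to 5 N); its hook is free from 0.005. The tab is 34 mm wide (x), 6 thick, and rises 35 mm above the cover's flat top, to 88 mm above the cover's origin. The two tabs' outer faces are 28 mm either side of the cover's centre along y: 56 mm apart, 42 when squeezed.
- tab_right (a joint): The same for the tab on the cover's -y side.
- fixture: Steel welding fixture, fixed to the bench: base block 250 (x) x 110 (y) x 20 mm, a shallow nest with fences 5 mm high near its middle, a toggle clamp on two cheeks (tops 100 mm above the bench) near its +x end. Origin: centre of the underside.
- nest (a point): Centre of the nest's floor, 20 mm above the bench; the pad bracket pad1 lies here at the start with its long (x) side along the fixture's y.
- clamp (a joint): Angle of the toggle clamp's arm, rad: 0 lying level and holding the bracket down, grows as the free (grip) end is swung up, 1.57 upright, 2.3 leaning back at its stop. It needs about 1 to 2 N at the grip; let go at 1.45 or less it falls back shut, past about 1.8 it falls open to its stop and stays.
- clamp_hinge (a point): Hinge axis of the clamp arm (parallel to the fixture's y), 85 mm above the bench; the closed arm runs from here level towards the fixture's -x, over the bracket. The arm is a bar 14 x 14 mm; at its free end, centred 165 mm from the hinge axis, is a black cross grip, a round of diameter 22 mm and 26 mm long, parallel to the hinge: pinched by its two end faces it can turn between the fingers.
- long_bay1 (a point): Centre of the floor of long bay 1 of the tray: 106 (along the tray's x) x 50 mm (along y), walls 14 mm above its floor. Takes one strap bracket, lengthwise.
- long_bay2 (a point): Centre of the floor of long bay 2 of the tray: 106 (along the tray's x) x 50 mm (along y), walls 14 mm above its floor. Takes one strap bracket, lengthwise.
- long_bay3 (a point): Centre of the floor of long bay 3 of the tray: 106 (along the tray's x) x 50 mm (along y), walls 14 mm above its floor. Takes one strap bracket, lengthwise.
- long_bay4 (a point): Centre of the floor of long bay 4 of the tray: 106 (along the tray's x) x 50 mm (along y), walls 14 mm above its floor. Takes one strap bracket, lengthwise.
- short_bay1 (a point): Centre of the floor of short bay 1 of the tray: 60 (along the tray's x) x 76 mm (along y), walls 14 mm above its floor. Takes one pad bracket, its long side along the tray's y.
- short_bay2 (a point): Centre of the floor of short bay 2 of the tray: 60 (along the tray's x) x 76 mm (along y), walls 14 mm above its floor. Takes one pad bracket, its long side along the tray's y.
- strap1: Welded steel strap bracket, the long kind: flat base 96 (x) x 40 (y) x 6 mm, with an upright web 40 long (x) x 8 thick (y) from the middle of the base to 42 mm above the underside. Origin: centre of the base's underside; z up. About 200 g. Lies loose on the bench at the start; best picked by the web. May be absent.
- strap2: Welded steel strap bracket, the long kind: flat base 96 (x) x 40 (y) x 6 mm, with an upright web 40 long (x) x 8 thick (y) from the middle of the base to 42 mm above the underside. Origin: centre of the base's underside; z up. About 200 g. Lies loose on the bench at the start; best picked by the web. May be absent.
- strap3: Welded steel strap bracket, the long kind: flat base 96 (x) x 40 (y) x 6 mm, with an upright web 40 long (x) x 8 thick (y) from the middle of the base to 42 mm above the underside. Origin: centre of the base's underside; z up. About 200 g. Lies loose on the bench at the start; best picked by the web. May be absent.
- strap4: Welded steel strap bracket, the long kind: flat base 96 (x) x 40 (y) x 6 mm, with an upright web 40 long (x) x 8 thick (y) from the middle of the base to 42 mm above the underside. Origin: centre of the base's underside; z up. About 200 g. Lies loose on the bench at the start; best picked by the web. May be absent.
- pad1: Welded steel pad bracket, the short kind: flat base 64 (x) x 50 (y) x 6 mm, with an upright web 40 long (x) x 8 thick (y) from the middle of the base to 42 mm above the underside. Origin: centre of the base's underside; z up. About 200 g. Held in the fixture's nest under the clamp at the start; its web stands between the clamp's spindle and the hinge.
- pad2: Welded steel pad bracket, the short kind: flat base 64 (x) x 50 (y) x 6 mm, with an upright web 40 long (x) x 8 thick (y) from the middle of the base to 42 mm above the underside. Origin: centre of the base's underside; z up. About 200 g. Lies loose on the bench at the start. May be absent.
- brick: Bystander: half fire brick 120 x 125 x 65 mm on the bench; origin at the centre of its underside. The bench straight ahead of the robot, just beyond the loose brackets, is kept clear, with room for the cover (its middle about 0.7 m ahead).
- hammer: Bystander: hammer 260 mm long lying along its x; origin mid-length, underside.
- pipe_end: Bystander: short upright steel pipe end, 54 mm across, 60 mm high; origin at the centre of its foot.
There are look-alikes about, which are no part of the job. Leave any turquoise look-alike of the strap1 alone. Leave any blue look-alike of the pad2 alone.

How it is judged:
By the outcome, as a careful person would: the job done as asked, in the order asked, and still so for the second after the job is handed in, with the robot touching nothing.
Of strap1, strap2, strap3, strap4, pad2 only 3 to 5 are there at a start; the rules pass over those that are not, and their reading is None.
At some moment in a run one of strap1, strap2, strap3, strap4, pad2 may be knocked a few centimetres aside while the robot is not near it.
It also fails if it takes over 210 s, if anything falls off the work surface, if the arm or the gripper's body presses on something with over 40 N, if the wrist force passes 120 N, or if a joint passes its speed limit or range.

### The arm

A 7-joint arm with a two-finger parallel gripper is mounted at the origin on the work surface. World frame = base frame: x ahead of the robot, y to its left, z up, the work surface at z = 0. Lengths are in m, angles in rad, forces in N, time in s.
With the tool pointing down it reaches from about 0.425 to 0.925 m from the base axis. Payload 6.8 kg.
Tool frame: the origin (TCP) lies between the finger pads; the fingertips stand 11 mm ahead of it and the grasp point (between the pads) lies 8 mm behind it; z points along the fingers, y is the line along which they close (so a half turn about z gives the same grasp; the last joint's range is limited). The gripper opens to 85 mm and grips with 20 to 120 N. Pads are 22 mm wide; open, the fingers measure 114 mm over their backs; the gripper's body (76 mm by 85 mm) begins 54 mm behind the grasp point. The pads swing forward as they close: fully open they stand 13 mm farther back than shut.
Start: joints at [-1.255, 0.477, 0.022, 1.555, -0.011, 1.109, -0.083], TCP at [0.278, 0.615, 0.242] pointing down, gripper open.
Joint ranges: [-2.96, 2.96], [-0.34, 2.1], [-1.41, 1.46], [0.24, 2.44], [-1.37, 4.51], [0.17, 1.92], [-2.96, 2.96]. Speed limits (rad/s): [2.39, 2.39, 3.14, 3.14, 3.14, 3.14, 3.14].

### API

Orientations are given as [roll, pitch, yaw] about the fixed x, y, z axes, in that order (R = Rz(yaw) Ry(pitch) Rx(roll)).
In Python, from bench import bot, vision, ticket, finder gives the robot as it stands. The module is installed in compiled form; this text tells all that it offers.
- The arm moves only by the tool jog_arm, never from a script. Its argument "increments" is a list of rows, each an object of numbers: "tx", "ty", "tz": the shift along the tool's x, y, z in m; "yaw": the turn about the tool's z in degrees; "jaw": the closure, from 0 (fully open) to 1 (shut). In form: [{"tx": .., "ty": .., "tz": .., "yaw": .., "jaw": ..}, ...]. A call has 1 to 10 rows; each row is the pose to reach, as a shift and turn from the pose commanded when the call began, along the tool's axes at that moment; what a row does not reach only later rows make up. A row lasts 1/10 s, in which the tool goes at most 50 mm and 8.59 degrees, less where a joint would pass 70% of its speed; a pose out of reach is approached as far as the arm can. A call with a gripper value outside its range is refused whole. The fingers move at their own pace and stop on an object; "grip_force" is the grip in N (left out, the last holds). Time passes only in rows, so rows that repeat a pose let the fingers close. It gives the time, the measured TCP pose, the force, the opening and the grip force at its end, in the units of the state.
- bot.get_state(): the state, without advancing time (a new reading comes with each control period).
- vision.get_image(name): name is "side" or "top" or "wrist"; returns a dict with "image" (420x560x3 uint8, blue, green, red), "range_z" (420x560 float32, m along the optical axis (not along the pixel's ray), 0 where there is no reading), "mtx" (3x3 intrinsics, pixels), "T" (4x4, takes a point from camera to world coordinates). Camera axes: x right, y up, looking along -z (the intrinsics and any distortion apply to the point x, -y, -z); pixel columns grow to the right and rows downward; lengths in m; the calibration is good to about 2 mm. A picture is of the moment at which its call begins.
- ticket.finish_job(): hands the job in; it is judged then, once.
Trained networks look in the newest picture that a camera, given by its name, has taken for a name from the list of things; names that differ only in an ending like _2 or _b are one class to them, and where a whole thing is asked for, a point or a joint stands for the part that bears it (a point fixed in the world has none). Each returns a list of dicts, best first, with "score" (0 to 1); they miss things now and then, are a little off and sometimes report something else, mostly with a low value. They report only what shows in the picture. A call takes as long as a camera call. They do not tell look-alikes from the thing itself.
- finder.look_for(label, camera): "point" ([column, row] in pixels, amid what is visible of it).
- finder.cut_out(label, camera): "pixels" (420x560 bool, what is visible of it) and "point" ([column, row] in pixels, amid what is visible of it).
The state is a dict: "t": time; "qpos": joint angles; "dq": joint speeds; "joint_torque": joint torques, N m; "position": TCP position; "orientation": TCP orientation; "force": force on the tool from outside, world axes, zero at the start; "moment": the same for the moment, N m; "grip_width": finger opening in m; "grip_force": force on a finger pad.
Only numpy, scipy, OpenCV 4.12 (cv2) and the standard library are available. Lean on these libraries where they do the work, as an engineer would, in place of code of your own. Each camera call takes 0.05 s, during which the arm holds its last target. There are 200 camera calls.

## Working session

There is one attempt and no reset: what is moved stays moved. The work goes in short steps, Python scripts to look and compute and a tool call to move; the robot and the scene stay as the last step left them, time stands still between calls to the robot, and variables do not carry over. Pictures are saved under pics/ and viewed, at most 14 in all, crops included, and the job is handed in when it is done.

Besides the shell and the picture viewer there is one more tool, called after "Request:" by a JSON object that holds its "method" and its "body". jog_arm: Moves the arm, as the interface text tells. Its arguments: {"type":"object","properties":{"increments":{"type":"array"},"grip_force":{"type":"number"}},"required":["increments"]}

```bash
mkdir -p pics; cat > h.py <<'E'
import numpy as np, cv2
from bench import bot, vision, ticket, finder
def get(n):
    return vision.get_image(n)
def world(im, mask=None):
    r=im["range_z"]; K=im["mtx"]; T=im["T"]
    v,u=np.mgrid[0:r.shape[0],0:r.shape[1]]
    p=np.stack([(u-K[0,2])/K[0,0]*r,-(v-K[1,2])/K[1,1]*r,-r],-1)
    w=p@T[:3,:3].T+T[:3,3]; w[r==0]=np.nan
    return w
E
python3 - <<'E'
from h import *
s=bot.get_state(); print(s["t"],s["position"],s["orientation"],s["grip_width"])
for n in("top","side"):
    im=get(n); cv2.imwrite(f"pics/{n}0.png",im["image"]); print(n,{k:v for k,v in im.items() if k not in("image","range_z","T")},im["T"].round(3).tolist())
    w=world(im); np.savez(f"{n}0.npz",w=w,img=im["image"])
    for l in "tray cover tab_left fixture clamp strap1 pad1 pad2 brick hammer pipe_end".split():
        for d in finder.look_for(l,n):
            c,r=np.int32(np.round(d["point"])); print(n,l,round(d["score"],2),[c,r],w[r,c].round(3), im["image"][r,c])
E
```

```text
0.0 [0.27734654 0.6147491  0.24129738] [-3.13972566e+00  1.19840492e-04  2.71779753e+00] 0.0854474024458136
top {'mtx': array([[544.0787991 ,   0.        , 273.95277261],
       [  0.        , 544.0787991 , 205.89432527],
       [  0.        ,   0.        ,   1.        ]])} [[0.094, 0.97, -0.224, 0.249], [-0.996, 0.093, -0.016, -0.02], [0.006, 0.224, 0.975, 1.465], [0.0, 0.0, 0.0, 1.0]]
top tray 0.75 [np.int32(376), np.int32(282)] [ 0.402 -0.287  0.006] [30 29 30]
top cover 0.88 [np.int32(398), np.int32(242)] [ 0.506 -0.33   0.057] [103 112 111]
top tab_left 0.52 [np.int32(393), np.int32(236)] [ 0.514 -0.308  0.095] [26 26 27]
top tab_left 0.26 [np.int32(151), np.int32(232)] [0.47  0.316 0.064] [63 67 71]
top fixture 0.8 [np.int32(148), np.int32(230)] [0.469 0.315 0.1  ] [132 142 149]
top clamp 0.98 [np.int32(148), np.int32(236)] [0.454 0.315 0.092] [134 144 151]
top strap1 0.96 [np.int32(223), np.int32(259)] [0.424 0.126 0.009] [65 69 72]
top strap1 0.76 [np.int32(320), np.int32(269)] [ 0.418 -0.133  0.039] [133 143 150]
top strap1 0.72 [np.int32(267), np.int32(284)] [0.366 0.002 0.
[... 2407 characters left out ...]
32(256), np.int32(221)] [0.502 0.053 0.01 ] [64 68 78]
side pad2 0.6 [np.int32(264), np.int32(191)] [0.556 0.173 0.017] [79 34  0]
side pad2 0.47 [np.int32(231), np.int32(167)] [0.484 0.301 0.036] [63 67 74]
side brick 0.65 [np.int32(310), np.int32(396)] [ 0.477 -0.433  0.007] [38 39 48]
side brick 0.61 [np.int32(228), np.int32(151)] [0.48  0.312 0.087] [65 76 83]
side brick 0.56 [np.int32(311), np.int32(167)] [0.705 0.192 0.064] [ 26  66 133]
side hammer 0.66 [np.int32(438), np.int32(341)] [ 0.741 -0.409  0.024] [ 57 105 152]
side pipe_end 0.86 [np.int32(369), np.int32(259)] [ 0.697 -0.202  0.056] [66 71 77]
side pipe_end 0.69 [np.int32(318), np.int32(397)] [ 0.491 -0.437  0.002] [46 63 86]
```

View pics/top0.png

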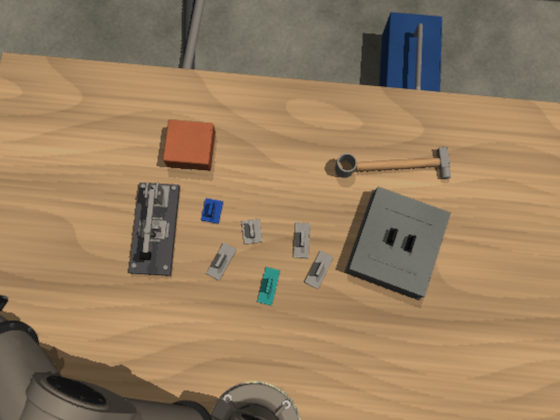

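View pics/side0.png

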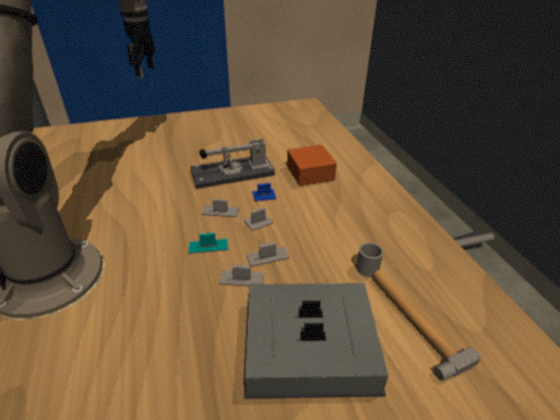

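Top view: the cover is at (400,243) with its tabs at (393,237) and (410,243), and the fixture is at (155,229). Grey straps are at (222,261), (302,240) and (318,270), and the grey pad2 is at (252,231). The blue pad at (212,211) and the turquoise strap at (268,286) are the look-alikes, ruled out by colour. Next I fit poses from both views.

```bash
cat >> h.py <<'E'
def blobs(w,img,z0,z1,lo=(.3,-.5),hi=(.85,.45),minpx=8):
    m=((w[...,2]>z0)&(w[...,2]<z1)&(w[...,0]>lo[0])&(w[...,0]<hi[0])&(w[...,1]>lo[1])&(w[...,1]<hi[1])).astype(np.uint8)
    n,l,st,_=cv2.connectedComponentsWithStats(m)
    out=[]
    for i in range(1,n):
        if st[i,4]<minpx: continue
        p=w[l==i]; (cx,cy),(a,b),ang=cv2.minAreaRect((p[:,:2]*1000).astype(np.float32))
        if a<b: a,b,ang=b,a,ang+90
        out.append(dict(c=np.array([cx,cy])/1000,size=(a,b),ang=(ang+90)%180-90,z=np.median(p[:,2]),n=len(p),bgr=np.median(img[l==i],0),px=st[i,:2]+st[i,2:4]/2))
    return out
def show(bs):
    for b in bs: print(b["c"].round(4),"size",np.round(b["size"],0),"ang",round(b["ang"],1),"z",round(float(b["z"]),4),b["n"],b["bgr"],b["px"])
E
python3 - <<'E'
from h import *
for n in("top","side"):
    d=np.load(f"{n}0.npz"); 
    for z in((.03,.05),(.05,.065),(.075,.105)): print(n,z); show(blobs(d["w"],d["img"],*z))
E
python3 - <<'E'
import cv2
a=cv2.imread("pics/top0.png")[195:305,120:340]
cv2.imwrite("pics/crop1.png",cv2.resize(a,None,fx=3.6,fy=3.6,interpolation=2))
E
```

```text
top (0.03, 0.05)
[0.7617 0.192 ] size [51.  2.] ang -0.2 z 0.0435 23 [ 35.  55. 101.] [212.5 134. ]
[0.714  0.1918] size [32.  1.] ang -0.9 z 0.042 14 [32.  50.5 92.5] [211. 151.]
[ 0.7276 -0.184 ] size [43. 17.] ang 75.6 z 0.0408 38 [40.  42.  44.5] [347.  159.5]
[0.6692 0.2516] size [124.  21.] ang -80.9 z 0.0392 101 [19. 29. 54.] [187.  163.5]
[ 0.697 -0.173] size [51. 21.] ang 65.4 z 0.0402 45 [41. 44. 47.] [344. 168.]
[0.5752 0.3096] size [42.  4.] ang -0.4 z 0.0397 32 [68. 72. 77.] [161. 196.]
[ 0.616  -0.2563] size [23.  0.] ang -15.1 z 0.0404 8 [35.5 37.  37. ] [371.5 201. ]
[0.556  0.1742] size [40.  9.] ang -6.0 z 0.0409 55 [135.  68.  35.] [210.5 207.5]
[0.5098 0.0594] size [40.  8.] ang 13.1 z 0.0412 47 [131. 142. 149.] [251.5 228.5]
[ 0.5507 -0.2383] size [23.  1.] ang -14.0 z 0.0433 8 [35. 37. 37.] [363.5 224. ]
[0.4816 0.3112] size [23.  7.] ang -73.4 z 0.0387 14 [52.  55.5 58. ] [156.  229.5]
[ 0.4974 -0.0782] size [40.  8.] ang 1.2 z 0.041 51 [129. 139. 146.] [302. 238.]
[0.4669 0.316 ] size [15. 10.] ang -35.3 z 0.0361 18 [51.5 55.5 58. ] [153. 235.]
[0.4202 0.1324]
[... 2309 characters left out ...]
103.] [312. 161.]
[0.569  0.3153] size [51. 27.] ang -32.6 z 0.0575 66 [63. 72. 78.] [258. 155.]
[0.4849 0.3212] size [43.  8.] ang -87.8 z 0.0611 34 [67.  83.  98.5] [230.  158.5]
[0.4695 0.318 ] size [9. 9.] ang 9.7 z 0.0563 19 [61. 76. 86.] [225. 160.]
[ 0.7114 -0.1809] size [53. 52.] ang -85.7 z 0.0577 239 [73. 84. 92.] [371.5 252. ]
[ 0.5131 -0.3335] size [237. 207.] ang -15.2 z 0.0618 11981 [85. 95. 97.] [316.5 332.5]
side (0.075, 0.105)
[0.496  0.3161] size [202.  42.] ang 3.6 z 0.0917 508 [71. 84. 95.] [232.5 148.5]
[ 0.5194 -0.3097] size [34.  9.] ang -15.8 z 0.0903 192 [15.  16.5 17. ] [311.5 305.5]
[ 0.506  -0.3588] size [34.  7.] ang -15.7 z 0.0886 205 [16. 17. 17.] [314.  328.5]
```

View pics/crop1.png

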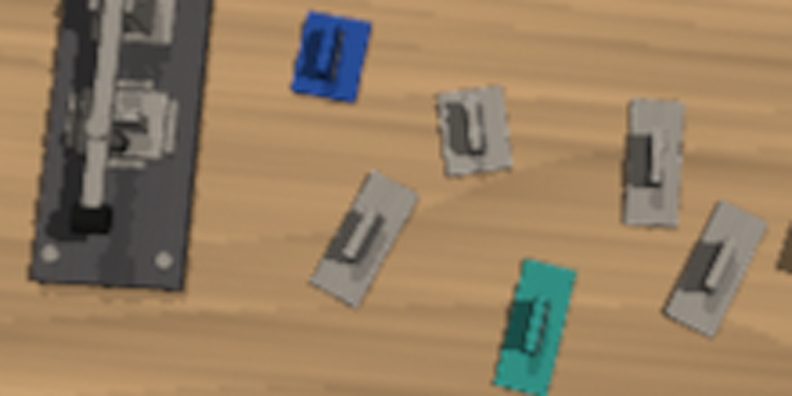

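```bash
cat >> h.py <<'E'
def go(*pts):
    """pts (x,y,z,yawdeg): shifts for consecutive calls, the first from the present pose."""
    from scipy.spatial.transform import Rotation as R
    s=bot.get_state(); p=np.array(s["position"]); M=R.from_euler("xyz",s["orientation"])
    y=np.degrees(s["orientation"][2])
    print("at",p.round(4),"yaw",round(y,2),"rpy",np.degrees(s["orientation"]).round(2),"w",round(s["grip_width"],4),"F",np.round(s["force"],1),"gf",round(s["grip_force"],1),"t",round(s["t"],1))
    for q in pts:
        d=M.inv().apply(np.array(q[:3])-p)
        print(q,"-> tx %.4f ty %.4f tz %.4f yaw %.2f"%(*d,-((q[3]-y+180)%360-180)))
        p=np.array(q[:3]); y=q[3]; M=R.from_euler("xyz",[180,0,y],degrees=True)
E
python3 -c "
from h import *
print(np.round(bot.get_state()['qpos'],2))
go((.5,.3,.24,164.8),(.513,-.15,.24,164.8),(.5127,-.3336,.2,164.8),(.5127,-.3336,.16,164.8))"
```

```text
[-1.26  0.48  0.02  1.56 -0.01  1.11 -0.08]
at [0.2776 0.6153 0.2423] yaw 155.72 rpy [180.    -0.   155.72] w 0.0847 F [-0.8 -0.2  0.8] gf 0.0 t 1.2
(0.5, 0.3, 0.24, 164.8) -> tx -0.3324 ty -0.1960 tz 0.0023 yaw -9.08
(0.513, -0.15, 0.24, 164.8) -> tx -0.1305 ty -0.4308 tz -0.0000 yaw -0.00
(0.5127, -0.3336, 0.2, 164.8) -> tx -0.0478 ty -0.1773 tz 0.0400 yaw -0.00
(0.5127, -0.3336, 0.16, 164.8) -> tx 0.0000 ty -0.0000 tz 0.0400 yaw -0.00
```

Request:
{"method": "jog_arm", "body": {"increments": [{"tx":-0.3325,"ty":-0.196,"tz":0.002,"yaw":-9.08},{"tx":-0.3325,"ty":-0.196,"tz":0.002,"yaw":-9.08},{"tx":-0.3325,"ty":-0.196,"tz":0.002,"yaw":-9.08},{"tx":-0.3325,"ty":-0.196,"tz":0.002,"yaw":-9.08},{"tx":-0.3325,"ty":-0.196,"tz":0.002,"yaw":-9.08},{"tx":-0.3325,"ty":-0.196,"tz":0.002,"yaw":-9.08},{"tx":-0.3325,"ty":-0.196,"tz":0.002,"yaw":-9.08},{"tx":-0.3325,"ty":-0.196,"tz":0.002,"yaw":-9.08},{"tx":-0.3325,"ty":-0.196,"tz":0.002,"yaw":-9.08},{"tx":-0.3325,"ty":-0.196,"tz":0.002,"yaw":-9.08}]}}

```text
invalid input at $.increments[0]: expected keys tx, ty, tz, yaw, jaw
```

Request:
{"method": "jog_arm", "body": {"increments": [{"tx":-0.1305,"ty":-0.431,"tz":0},{"tx":-0.1305,"ty":-0.431,"tz":0},{"tx":-0.1305,"ty":-0.431,"tz":0},{"tx":-0.1305,"ty":-0.431,"tz":0},{"tx":-0.1305,"ty":-0.431,"tz":0},{"tx":-0.1305,"ty":-0.431,"tz":0},{"tx":-0.1305,"ty":-0.431,"tz":0},{"tx":-0.1305,"ty":-0.431,"tz":0},{"tx":-0.1305,"ty":-0.431,"tz":0},{"tx":-0.1305,"ty":-0.431,"tz":0}]}}

```text
invalid input at $.increments[0]: expected keys tx, ty, tz, yaw, jaw
```

Request:
{"method": "jog_arm", "body": {"increments": [{"tx":-0.048,"ty":-0.177,"tz":0.01},{"tx":-0.048,"ty":-0.177,"tz":0.01},{"tx":-0.048,"ty":-0.177,"tz":0.01},{"tx":-0.048,"ty":-0.177,"tz":0.01},{"tx":-0.048,"ty":-0.177,"tz":0.01},{"tx":-0.048,"ty":-0.177,"tz":0.01},{"tx":-0.048,"ty":-0.177,"tz":0.01}]}}

```text
invalid input at $.increments[0]: expected keys tx, ty, tz, yaw, jaw
```

```bash
python3 - <<'E'
from h import *
go((.5127,-.3336,.077,164.8))
im=get("wrist"); w=world(im); cv2.imwrite("pics/w1.png",im["image"]); show(blobs(w,im["image"],.075,.11,minpx=100))
show(blobs(w,im["image"],.05,.07,minpx=2000))
E
```

```text
at [0.2776 0.6153 0.2423] yaw 155.72 rpy [180.    -0.   155.72] w 0.0847 F [-0.8 -0.2  0.8] gf 0.0 t 1.2
(0.5127, -0.3336, 0.077, 164.8) -> tx -0.6046 ty -0.7683 tz 0.1653 yaw -9.08
[0.429  0.3208] size [63. 26.] ang 3.6 z 0.0925 790 [49. 53. 56.] [108. 401.]
```

All five keys are needed in each row.

Request:
{"method": "jog_arm", "body": {"increments": [{"tx":-0.3325,"ty":-0.196,"tz":0.002,"yaw":-9.08,"jaw":0},{"tx":-0.3325,"ty":-0.196,"tz":0.002,"yaw":-9.08,"jaw":0},{"tx":-0.3325,"ty":-0.196,"tz":0.002,"yaw":-9.08,"jaw":0},{"tx":-0.3325,"ty":-0.196,"tz":0.002,"yaw":-9.08,"jaw":0},{"tx":-0.3325,"ty":-0.196,"tz":0.002,"yaw":-9.08,"jaw":0},{"tx":-0.3325,"ty":-0.196,"tz":0.002,"yaw":-9.08,"jaw":0},{"tx":-0.3325,"ty":-0.196,"tz":0.002,"yaw":-9.08,"jaw":0},{"tx":-0.3325,"ty":-0.196,"tz":0.002,"yaw":-9.08,"jaw":0},{"tx":-0.3325,"ty":-0.196,"tz":0.002,"yaw":-9.08,"jaw":0},{"tx":-0.3325,"ty":-0.196,"tz":0.002,"yaw":-9.08,"jaw":0}]}}

```text
t: 2.25
position: [0.5005, 0.2992, 0.2404]
orientation: [3.141, -0.0, 2.874]
force: [-0.8, 0.5, -0.6]
grip_width: 0.0851
grip_force: 0.0
```

Request:
{"method": "jog_arm", "body": {"increments": [{"tx":-0.1305,"ty":-0.431,"tz":0,"yaw":0,"jaw":0},{"tx":-0.1305,"ty":-0.431,"tz":0,"yaw":0,"jaw":0},{"tx":-0.1305,"ty":-0.431,"tz":0,"yaw":0,"jaw":0},{"tx":-0.1305,"ty":-0.431,"tz":0,"yaw":0,"jaw":0},{"tx":-0.1305,"ty":-0.431,"tz":0,"yaw":0,"jaw":0},{"tx":-0.1305,"ty":-0.431,"tz":0,"yaw":0,"jaw":0},{"tx":-0.1305,"ty":-0.431,"tz":0,"yaw":0,"jaw":0},{"tx":-0.1305,"ty":-0.431,"tz":0,"yaw":0,"jaw":0},{"tx":-0.1305,"ty":-0.431,"tz":0,"yaw":0,"jaw":0},{"tx":-0.1305,"ty":-0.431,"tz":0,"yaw":0,"jaw":0}]}}

```text
t: 3.25
position: [0.5125, -0.1563, 0.2408]
orientation: [-3.139, 0.002, 2.869]
force: [0.2, 0.2, -0.3]
grip_width: 0.0854
grip_force: 0.0
```

Request:
{"method": "jog_arm", "body": {"increments": [{"tx":-0.048,"ty":-0.177,"tz":0.01,"yaw":0,"jaw":0},{"tx":-0.048,"ty":-0.177,"tz":0.01,"yaw":0,"jaw":0},{"tx":-0.048,"ty":-0.177,"tz":0.01,"yaw":0,"jaw":0},{"tx":-0.048,"ty":-0.177,"tz":0.01,"yaw":0,"jaw":0},{"tx":-0.048,"ty":-0.177,"tz":0.01,"yaw":0,"jaw":0},{"tx":-0.048,"ty":-0.177,"tz":0.01,"yaw":0,"jaw":0}]}}

```text
t: 3.85
position: [0.5138, -0.332, 0.2298]
orientation: [3.141, -0.001, 2.877]
force: [0.2, 1.0, -0.2]
grip_width: 0.0856
grip_force: 0.0
```

```bash
python3 - <<'E'
from h import *
go((.5127,-.3336,.077,164.8))
im=get("wrist"); w=world(im); cv2.imwrite("pics/w1.png",im["image"]); show(blobs(w,im["image"],.075,.11,minpx=100))
show(blobs(w,im["image"],.05,.07,minpx=2000))
E
```

```text
at [ 0.5138 -0.332   0.2298] yaw 164.87 rpy [ 1.7994e+02 -3.0000e-02  1.6487e+02] w 0.0856 F [ 0.2  1.  -0.2] gf 0.0 t 3.9
(0.5127, -0.3336, 0.077, 164.8) -> tx 0.0006 ty -0.0019 tz 0.1528 yaw 0.07
[ 0.5059 -0.3592] size [34.  7.] ang -15.3 z 0.0964 372 [30. 30. 31.] [248.  200.5]
[ 0.5191 -0.3099] size [34.  7.] ang -15.3 z 0.0965 351 [26. 25. 26.] [302.5 200.5]
[ 0.5128 -0.3346] size [237. 204.] ang -15.3 z 0.062 44732 [113. 120. 119.] [275. 181.]
```

Request:
{"method": "jog_arm", "body": {"increments": [{"tx":0.0005,"ty":-0.003,"tz":0.04,"yaw":0,"jaw":0},{"tx":0.0005,"ty":-0.003,"tz":0.08,"yaw":0,"jaw":0},{"tx":0.0005,"ty":-0.003,"tz":0.11,"yaw":0,"jaw":0},{"tx":0.0005,"ty":-0.003,"tz":0.13,"yaw":0,"jaw":0},{"tx":0.0005,"ty":-0.003,"tz":0.145,"yaw":0,"jaw":0},{"tx":0.0005,"ty":-0.003,"tz":0.152,"yaw":0,"jaw":0},{"tx":0.0005,"ty":-0.003,"tz":0.152,"yaw":0,"jaw":0}]}}

```text
t: 4.6
position: [0.512, -0.3352, 0.0779]
orientation: [3.141, -0.001, 2.878]
force: [1.0, 0.5, 0.3]
grip_width: 0.0852
grip_force: 0.0
```

Request:
{"method": "jog_arm", "body": {"increments": [{"tx":0,"ty":0,"tz":0,"yaw":0,"jaw":0.3},{"tx":0,"ty":0,"tz":0,"yaw":0,"jaw":0.4},{"tx":0,"ty":0,"tz":0,"yaw":0,"jaw":1},{"tx":0,"ty":0,"tz":0,"yaw":0,"jaw":1},{"tx":0,"ty":0,"tz":0,"yaw":0,"jaw":1},{"tx":0,"ty":0,"tz":0,"yaw":0,"jaw":1},{"tx":0,"ty":0,"tz":0,"yaw":0,"jaw":1},{"tx":0,"ty":0,"tz":0,"yaw":0,"jaw":1}], "grip_force": 50}}

```text
t: 5.4
position: [0.5128, -0.3365, 0.0805]
orientation: [3.141, 0.003, 2.876]
force: [-2.1, 3.2, 13.9]
grip_width: 0.0338
grip_force: 50.0
```

```bash
python3 - <<'E'
from h import *
im=get("side"); im2=get("wrist"); 
a=cv2.resize(im["image"][240:400,220:400],None,fx=3,fy=3); b=im2["image"][60:,100:]
b=cv2.resize(b,(int(b.shape[1]*.55),int(b.shape[0]*.55)))
o=np.zeros((max(a.shape[0],b.shape[0]),a.shape[1]+b.shape[1],3),np.uint8);o[:a.shape[0],:a.shape[1]]=a;o[:b.shape[0],a.shape[1]:]=b
cv2.imwrite("pics/s1.png",o); go(); print(o.shape)
E
```

```text
at [ 0.5128 -0.3366  0.0805] yaw 164.8 rpy [1.7996e+02 1.6000e-01 1.6480e+02] w 0.0338 F [-1.7  3.5 12.7] gf 50.0 t 5.5
(480, 793, 3)
```

View pics/s1.png

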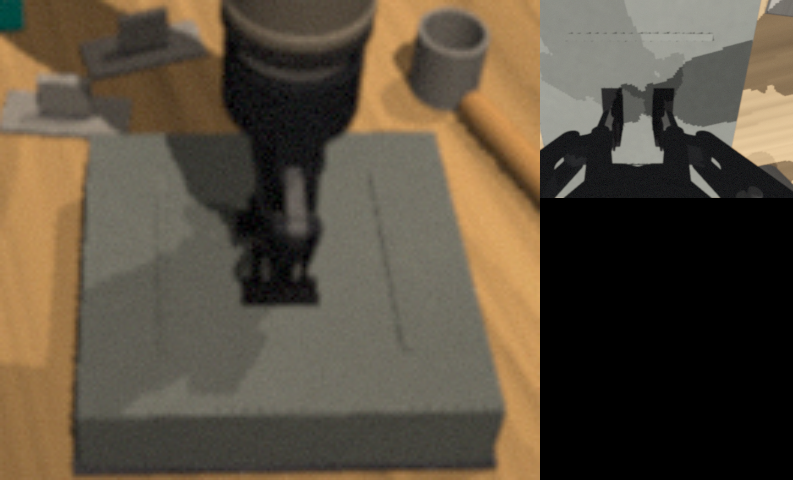

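The side view shows the fingers around the tabs near (280,290). The wrist inset is too small to judge, so I'm enlarging it.

```bash
python3 - <<'E'
from h import *
im=get("wrist"); a=im["image"][190:420,150:480].astype(float)
a=np.clip((a/255)**.5*255,0,255).astype(np.uint8)
cv2.imwrite("pics/w2.png",cv2.resize(a,None,fx=2.4,fy=2.4,interpolation=2))
w=world(im); show(blobs(w,im["image"],.075,.11,minpx=50))
E
```

```text
[ 0.5063 -0.3582] size [35. 16.] ang -15.1 z 0.0967 2220 [26. 25. 25.] [227.5 287.5]
[ 0.5181 -0.3149] size [35. 16.] ang -15.4 z 0.0966 2192 [24. 23. 23.] [329.  287.5]
```

View pics/w2.png

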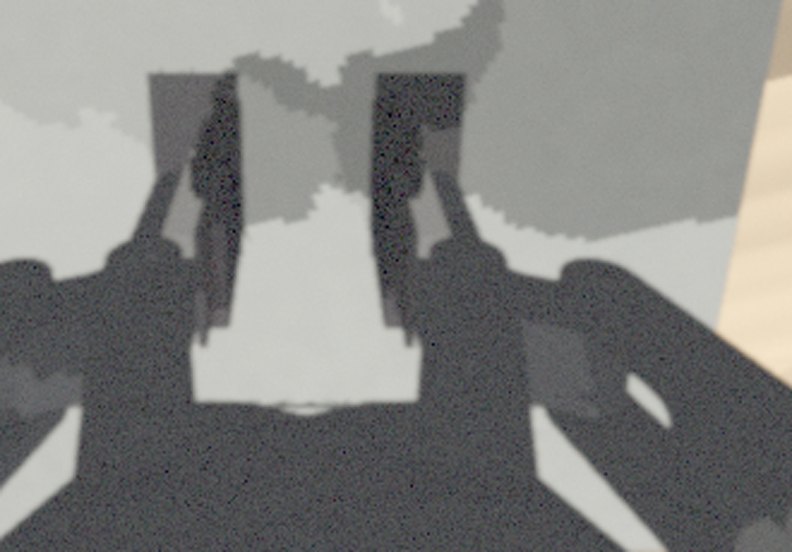

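Request:
{"method": "jog_arm", "body": {"increments": [{"tx":0,"ty":0,"tz":0,"yaw":0,"jaw":1},{"tx":0,"ty":0,"tz":-0.003,"yaw":0,"jaw":1},{"tx":0,"ty":0,"tz":-0.005,"yaw":0,"jaw":1},{"tx":0,"ty":0,"tz":-0.005,"yaw":0,"jaw":1}], "grip_force": 20}}

```text
t: 5.95
position: [0.5115, -0.3361, 0.0833]
orientation: [3.141, -0.0, 2.876]
force: [-0.4, 2.2, -2.3]
grip_width: 0.0339
grip_force: 49.3
```

```bash
python3 - <<'E'
from h import *
go()
im=get("wrist"); w=world(im); show(blobs(w,im["image"],.075,.11,minpx=50)); show(blobs(w,im["image"],.05,.07,minpx=2000))
m=(w[...,2]>.088)&(w[...,2]<.105); p=w[m][:,:2]-[.5125,-.3346]; a=np.radians(-15.3)
yy=p@[-np.sin(a),np.cos(a)]; xx=p@[np.cos(a),np.sin(a)]
for lo in range(-22,22,6):
    s=(xx>lo/1e3)&(xx<(lo+6)/1e3); q=np.histogram(yy[s]*1e3,range(-36,38,2))[0]; print(lo,q)
E
```

```text
at [ 0.5115 -0.3361  0.0833] yaw 164.81 rpy [ 1.7998e+02 -2.0000e-02  1.6481e+02] w 0.0339 F [-0.4  2.2 -2.3] gf 49.3 t 6.0
[ 0.5049 -0.3579] size [35. 17.] ang -15.1 z 0.0987 1950 [25. 23. 24.] [227.5 284. ]
[ 0.5166 -0.3146] size [34. 16.] ang -15.4 z 0.0986 1929 [23. 22. 22.] [328.5 285.5]
[ 0.4873 -0.3295] size [206. 187.] ang 74.7 z 0.0649 118137 [135. 143. 142.] [278. 188.]
-22 [ 0  0  0  0  0  0 32 65 70 65  0  0  0  0  0  0  0  0  0  0  0  0  0  0
 68 70 65 34  0  0  0  0  0  0  0  0]
-16 [ 0  0  0  0  0 63 64 69 74 76  0  0  0  0  0  0  0  0  0  0  0  0  0  0
 85 73 72 61 58  0  0  0  0  0  0  0]
-10 [ 0 24 91 87 38  0  0  0 48 87  0  0  0  0  0  0  0  0  0  0  0  0  0  0
 82 50  0  0  0 48 87 90 17  0  0  0]
-4 [ 0  0  0  0  0  0  0  0 51 78  0  0  0  0  0  0  0  0  0  0  0  0  0  0
 79 39  0  0  0  0  0  0  0  0  0  0]
2 [ 0  0  0  0  0  0  0  0 44 71  0  0  0  0  0  0  0  0  0  0  0  0  0  0
 75 44  0  0  0  0  0  0  0  0  0  0]
8 [ 0  0  0  0  0  0  0  0 42 69  0  0  0  0  0  0  0  0  0  0  0  0  0  0
 70 35  0  0  0  0  0  0  0  0  0  0]
14 [ 0  0  0  0  0  0  0  0 12 17  0  0  0  0  0  0  0  0  0  0  0  0  0  0
 16  9  0  0  0  0  0  0  0  0  0  0]
20 [0 0 0 0 0 0 0 0 0 0 0 0 0 0 0 0 0 0 0 0 0 0 0 0 0 0 0 0 0 0 0 0 0 0 0 0]
```

Request:
{"method": "jog_arm", "body": {"increments": [{"tx":0,"ty":0,"tz":-0.01,"yaw":0,"jaw":1},{"tx":0,"ty":0,"tz":-0.02,"yaw":0,"jaw":1},{"tx":0,"ty":0,"tz":-0.035,"yaw":0,"jaw":1},{"tx":0,"ty":0,"tz":-0.055,"yaw":0,"jaw":1},{"tx":0,"ty":0,"tz":-0.08,"yaw":0,"jaw":1},{"tx":0,"ty":0,"tz":-0.11,"yaw":0,"jaw":1},{"tx":0,"ty":0,"tz":-0.13,"yaw":0,"jaw":1},{"tx":0,"ty":0,"tz":-0.14,"yaw":0,"jaw":1},{"tx":0,"ty":0,"tz":-0.14,"yaw":0,"jaw":1}]}}

```text
t: 6.9
position: [0.5122, -0.3371, 0.2254]
orientation: [-3.141, 0.003, 2.876]
force: [0.1, -0.0, -1.9]
grip_width: 0.0339
grip_force: 49.3
```

```bash
python3 - <<'E'
from h import *
go((.71,.018,.222,180),(.71,.018,.0765,180))
im=get("top");w=world(im);np.savez("top1.npz",w=w,img=im["image"]);cv2.imwrite("pics/top1.png",im["image"])
show([b for b in blobs(w,im["image"],.16,.22,minpx=1000)])
im=get("side");w=world(im);show([b for b in blobs(w,im["image"],.16,.22,minpx=1000)])
E
```

```text
at [ 0.5122 -0.3371  0.2254] yaw 164.78 rpy [-179.97    0.19  164.78] w 0.0339 F [ 0.1 -0.  -1.9] gf 49.3 t 6.9
(0.71, 0.018, 0.222, 180) -> tx -0.0977 ty 0.3945 tz 0.0035 yaw -15.22
(0.71, 0.018, 0.0765, 180) -> tx 0.0000 ty -0.0000 tz 0.1455 yaw 0.00
[ 0.5243 -0.2906] size [238. 111.] ang -15.6 z 0.2046 3212 [116. 125. 124.] [395. 221.]
[ 0.511  -0.3357] size [236. 207.] ang -15.0 z 0.2047 15423 [ 94. 106. 108.] [322.5 286.5]
```

Request:
{"method": "jog_arm", "body": {"increments": [{"tx":-0.01,"ty":0.03,"tz":0,"yaw":-2,"jaw":1},{"tx":-0.02,"ty":0.07,"tz":0,"yaw":-4,"jaw":1},{"tx":-0.03,"ty":0.115,"tz":0,"yaw":-6,"jaw":1},{"tx":-0.041,"ty":0.16,"tz":0,"yaw":-8,"jaw":1},{"tx":-0.052,"ty":0.205,"tz":0,"yaw":-10,"jaw":1},{"tx":-0.063,"ty":0.25,"tz":0,"yaw":-12,"jaw":1},{"tx":-0.074,"ty":0.295,"tz":0,"yaw":-14,"jaw":1},{"tx":-0.084,"ty":0.335,"tz":0,"yaw":-15,"jaw":1},{"tx":-0.092,"ty":0.37,"tz":0,"yaw":-15.2,"jaw":1},{"tx":-0.098,"ty":0.3945,"tz":0,"yaw":-15.2,"jaw":1}]}}

```text
t: 8.0
position: [0.7095, 0.0225, 0.2209]
orientation: [3.14, -0.003, -3.138]
force: [-0.2, -0.3, -2.1]
grip_width: 0.034
grip_force: 49.3
```

Request:
{"method": "jog_arm", "body": {"increments": [{"tx":0,"ty":0,"tz":0.0,"yaw":0,"jaw":1},{"tx":0,"ty":0,"tz":0.03,"yaw":0,"jaw":1},{"tx":0,"ty":0,"tz":0.07,"yaw":0,"jaw":1},{"tx":0,"ty":0,"tz":0.1,"yaw":0,"jaw":1},{"tx":0,"ty":0,"tz":0.125,"yaw":0,"jaw":1},{"tx":0,"ty":0,"tz":0.14,"yaw":0,"jaw":1},{"tx":0,"ty":0,"tz":0.144,"yaw":0,"jaw":1},{"tx":0,"ty":0,"tz":0.144,"yaw":0,"jaw":1}]}}

```text
t: 8.8
position: [0.7094, 0.0182, 0.0789]
orientation: [-3.141, -0.001, 3.141]
force: [0.3, 0.3, -2.1]
grip_width: 0.0342
grip_force: 49.3
```

```bash
python3 - <<'E'
from h import *
go((.71,.018,.074,180))
E
```

```text
at [0.7094 0.0182 0.0789] yaw 179.98 rpy [-1.7998e+02 -5.0000e-02  1.7998e+02] w 0.0342 F [ 0.3  0.3 -2.1] gf 49.3 t 8.8
(0.71, 0.018, 0.074, 180) -> tx -0.0006 ty -0.0002 tz 0.0049 yaw -0.02
```

Request:
{"method": "jog_arm", "body": {"increments": [{"tx":0,"ty":0,"tz":0.002,"yaw":0,"jaw":1},{"tx":0,"ty":0,"tz":0.0035,"yaw":0,"jaw":1},{"tx":0,"ty":0,"tz":0.005,"yaw":0,"jaw":1},{"tx":0,"ty":0,"tz":0.005,"yaw":0,"jaw":1},{"tx":0,"ty":0,"tz":0.005,"yaw":0,"jaw":0.3},{"tx":0,"ty":0,"tz":0.004,"yaw":0,"jaw":0},{"tx":0,"ty":0,"tz":0.004,"yaw":0,"jaw":0},{"tx":0,"ty":0,"tz":0.004,"yaw":0,"jaw":0}]}}

```text
t: 9.6
position: [0.7101, 0.0186, 0.0758]
orientation: [3.142, 0.001, 3.142]
force: [-0.4, -0.1, 0.3]
grip_width: 0.0855
grip_force: 0.0
```

Request:
{"method": "jog_arm", "body": {"increments": [{"tx":0,"ty":0,"tz":-0.02,"yaw":0,"jaw":0},{"tx":0,"ty":0,"tz":-0.05,"yaw":0,"jaw":0},{"tx":0,"ty":0,"tz":-0.09,"yaw":0,"jaw":0},{"tx":0,"ty":0,"tz":-0.13,"yaw":0,"jaw":0},{"tx":0,"ty":0,"tz":-0.17,"yaw":0,"jaw":0},{"tx":0,"ty":0,"tz":-0.19,"yaw":0,"jaw":0},{"tx":0,"ty":0,"tz":-0.19,"yaw":0,"jaw":0}]}}

```text
t: 10.3
position: [0.7117, 0.0184, 0.27]
orientation: [3.141, 0.008, 3.141]
force: [1.0, -0.2, 1.2]
grip_width: 0.0855
grip_force: 0.0
```

```bash
python3 - <<'E'
from h import *
go()
im=get("top");w=world(im);np.savez("top2.npz",w=w,img=im["image"]);cv2.imwrite("pics/top2.png",im["image"])
for z in((.03,.05),(.05,.07),(.075,.105)): print(z); show(blobs(w,im["image"],*z,minpx=14))
im=get("side");w=world(im);np.savez("side2.npz",w=w,img=im["image"]);cv2.imwrite("pics/side2.png",im["image"])
E
```

```text
at [0.7117 0.0184 0.27  ] yaw 179.98 rpy [179.95   0.44 179.98] w 0.0855 F [ 1.  -0.2  1.2] gf 0.0 t 10.3
(0.03, 0.05)
[ 0.8052 -0.0728] size [47. 17.] ang -5.0 z 0.0483 39 [122. 130. 130.] [309. 128.]
[0.7601 0.1923] size [48.  1.] ang 0.0 z 0.0403 21 [ 38.  59. 106.] [212.5 135. ]
[ 0.7655 -0.0456] size [26. 14.] ang -43.1 z 0.0485 17 [123. 132. 132.] [297. 140.]
[ 0.7399 -0.0594] size [22. 15.] ang 53.7 z 0.0479 20 [123. 132. 132.] [302.  149.5]
[ 0.7439 -0.0752] size [26. 11.] ang -32.3 z 0.049 18 [123. 132. 132.] [308.5 149. ]
[ 0.7169 -0.0531] size [35. 20.] ang 88.0 z 0.0491 34 [124. 133. 133.] [300. 157.]
[ 0.7275 -0.1848] size [44. 18.] ang 74.3 z 0.0395 43 [48. 51. 54.] [347. 160.]
[0.6688 0.2518] size [123.  19.] ang -81.9 z 0.039 97 [24. 36. 65.] [187. 164.]
[ 0.6983 -0.0518] size [25. 11.] ang 88.8 z 0.049 15 [125. 135. 135.] [299.  163.5]
[ 0.6972 -0.1726] size [52. 21.] ang 63.4 z 0.0393 44 [49. 53. 55.] [344.5 168. ]
[ 0.6943 -0.0733] size [18. 14.] ang 50.1 z 0.0487 18 [126.  135.5 135. ] [306.  165.5]
[ 0.6701 -0.0509] size [23. 17.] ang 57.1 z 0.0488 23 [126. 137. 
[... 434 characters left out ...]
4976 -0.0782] size [40.  8.] ang -0.1 z 0.042 51 [133. 142. 148.] [302. 238.]
[ 0.4234 -0.1311] size [40.  7.] ang -22.0 z 0.0415 48 [155.  167.  175.5] [319.5 267.5]
[ 0.3664 -0.001 ] size [39.  8.] ang -8.7 z 0.0409 49 [141. 150.  53.] [268.5 284.5]
(0.05, 0.07)
[0.7279 0.2545] size [127. 124.] ang -89.5 z 0.0636 1947 [ 41.  62. 110.] [188.  142.5]
[ 0.7088 -0.0558] size [236.  54.] ang 0.0 z 0.0529 1086 [124. 133. 133.] [300.5 161.5]
[ 0.7113 -0.1798] size [53. 53.] ang 63.2 z 0.0574 117 [121. 132. 143.] [347. 163.]
[0.4857 0.3109] size [20.  8.] ang -81.0 z 0.0603 31 [69. 74. 78.] [155. 227.]
(0.075, 0.105)
[0.4973 0.3179] size [203.  44.] ang 5.3 z 0.0919 649 [79. 84. 89.] [150.  220.5]
```

View pics/top2.png

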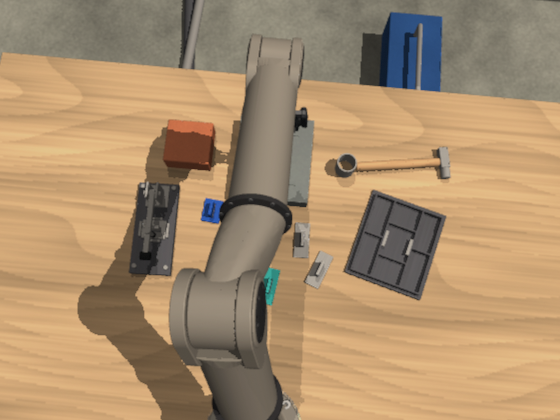

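Top view: the cover is standing clear at about (300,160), and the tray is open at (395,245) with two light catch lips in the middle well. Next is the clamp.

```bash
python3 - <<'E'
from h import *
for f in("top0","side2"):
    d=np.load(f+".npz"); w,img=d["w"],d["img"]; print(f)
    m=(w[...,0]>.3)&(w[...,0]<.66)&(w[...,1]>.2)&(w[...,1]<.42)&(w[...,2]>.01)
    p=w[m]; (c,s,a)=cv2.minAreaRect((p[:,:2]*1000).astype(np.float32)); print("block",c,s,a)
    h=m&(w[...,2]>.078)
    for x in np.arange(.38,.62,.02):
        k=h&(w[...,0]>x)&(w[...,0]<x+.02)
        if k.sum(): q=w[k]; print(round(x,2),k.sum(),"y",q[:,1].min().round(4),q[:,1].max().round(4),"z",np.percentile(q[:,2],[5,50,95]).round(4),"xmin",q[:,0].min().round(4), np.median(img[k],0))
go((.45,.315,.27,180))
E
```

```text
top0
block (508.8525390625, 333.0736083984375) (159.5548095703125, 292.1492919921875) 86.16474151611328
0.38 25 y 0.305 0.3304 z [0.0795 0.0878 0.0951] xmin 0.3953 [17. 19. 19.]
0.4 82 y 0.3054 0.3323 z [0.086  0.0935 0.0995] xmin 0.4 [22. 24. 25.]
0.42 50 y 0.3111 0.3273 z [0.0842 0.0899 0.0958] xmin 0.4203 [132. 143. 150.]
0.44 48 y 0.3126 0.3268 z [0.085  0.0918 0.0978] xmin 0.4403 [132. 142. 149.]
0.46 52 y 0.3135 0.3282 z [0.0842 0.0946 0.1025] xmin 0.4608 [125. 135. 142.]
0.48 47 y 0.3139 0.3283 z [0.0852 0.0905 0.0956] xmin 0.4803 [131. 142. 149.]
0.5 49 y 0.3149 0.3291 z [0.0833 0.0903 0.0957] xmin 0.5003 [132. 142. 149.]
0.52 46 y 0.3157 0.3304 z [0.0833 0.0908 0.0967] xmin 0.5201 [132. 143. 150.]
0.54 70 y 0.3078 0.3396 z [0.0836 0.0912 0.0995] xmin 0.5402 [112.5 121.5 128. ]
0.56 118 y 0.3018 0.3468 z [0.0849 0.0923 0.1008] xmin 0.5604 [108.5 116.5 123. ]
0.58 55 y 0.3082 0.3421 z [0.0804 0.095  0.1031] xmin 0.58 [108. 117. 123.]
side2
block (490.4798278808594, 321.0926513671875) (250.26123046875, 116.25269317626953) 1.9392058849334717
0.38 16 y 0.3032 0.3315 z [0.0857 0.0
[... 280 characters left out ...]
3111 0.3292 z [0.0811 0.0933 0.1009] xmin 0.4608 [48. 55. 62.]
0.48 36 y 0.3113 0.3276 z [0.0818 0.0894 0.0944] xmin 0.4807 [52. 65. 75.]
0.5 37 y 0.3123 0.3316 z [0.0816 0.0904 0.0947] xmin 0.5003 [51. 61. 72.]
0.52 35 y 0.3151 0.3283 z [0.0812 0.0905 0.0947] xmin 0.5204 [52. 63. 76.]
0.54 55 y 0.3055 0.3391 z [0.0793 0.0917 0.1006] xmin 0.5401 [49. 55. 60.]
0.56 72 y 0.302 0.3422 z [0.0805 0.0936 0.1011] xmin 0.5602 [49.5 55.  59. ]
0.58 66 y 0.3069 0.3423 z [0.0791 0.0932 0.1021] xmin 0.58 [54.5 65.5 72. ]
at [0.7095 0.0186 0.2652] yaw 180.0 rpy [1.7999e+02 2.0000e-02 1.8000e+02] w 0.0851 F [ 0.3 -0.2 -1.3] gf 0.0 t 10.4
(0.45, 0.315, 0.27, 180) -> tx 0.2595 ty 0.2964 tz -0.0048 yaw -0.00
```

Request:
{"method": "jog_arm", "body": {"increments": [{"tx":0.29,"ty":0.3,"tz":0,"yaw":-2,"jaw":0},{"tx":0.29,"ty":0.3,"tz":0,"yaw":-2,"jaw":0},{"tx":0.29,"ty":0.3,"tz":0,"yaw":-2,"jaw":0},{"tx":0.29,"ty":0.3,"tz":0,"yaw":-2,"jaw":0},{"tx":0.29,"ty":0.3,"tz":0,"yaw":-2,"jaw":0},{"tx":0.29,"ty":0.3,"tz":0,"yaw":-2,"jaw":0},{"tx":0.29,"ty":0.3,"tz":0,"yaw":-2,"jaw":0},{"tx":0.29,"ty":0.3,"tz":0,"yaw":-2,"jaw":0},{"tx":0.29,"ty":0.3,"tz":0,"yaw":-2,"jaw":0},{"tx":0.29,"ty":0.3,"tz":0,"yaw":-2,"jaw":0}]}}

```text
t: 11.4
position: [0.4161, 0.321, 0.2636]
orientation: [-3.14, -0.003, -3.1]
force: [-0.1, 0.5, -0.6]
grip_width: 0.0854
grip_force: 0.0
```

```bash
python3 - <<'E'
from h import *
im=get("wrist");w=world(im);np.savez("wr3.npz",w=w,img=im["image"])
m=(w[...,2]>.075)&(w[...,2]<.115)&(w[...,1]>.25)&(w[...,1]<.4)
for x in np.arange(.38,.62,.01):
    k=m&(w[...,0]>x)&(w[...,0]<x+.01)
    if k.sum()>5: q=w[k]; print(round(x,2),k.sum(),"y",q[:,1].min().round(4),q[:,1].max().round(4),"zmax",q[:,2].max().round(4),"xmin",q[:,0].min().round(4), np.median(im["image"][k],0))
go((.406,.318,.079,182))
E
```

```text
0.39 190 y 0.3048 0.3307 zmax 0.0976 xmin 0.3938 [22. 24. 24.]
0.4 253 y 0.3054 0.3311 zmax 0.0984 xmin 0.4 [27. 29. 29.]
0.41 168 y 0.3056 0.3313 zmax 0.0966 xmin 0.4101 [102.5 108.5 112.5]
0.42 127 y 0.312 0.326 zmax 0.0943 xmin 0.4203 [138. 147. 152.]
0.43 123 y 0.3124 0.3262 zmax 0.0943 xmin 0.4301 [138. 147. 152.]
0.44 113 y 0.3127 0.3258 zmax 0.0948 xmin 0.4402 [139. 147. 152.]
0.45 116 y 0.313 0.3262 zmax 0.0943 xmin 0.4501 [136. 144. 150.]
0.46 153 y 0.3125 0.3276 zmax 0.1005 xmin 0.4601 [132. 140. 145.]
0.47 83 y 0.3128 0.3278 zmax 0.1 xmin 0.4701 [138. 147. 153.]
0.48 104 y 0.314 0.3275 zmax 0.0944 xmin 0.48 [136.5 145.  150.5]
0.49 109 y 0.3143 0.328 zmax 0.0946 xmin 0.49 [136. 145. 150.]
0.5 107 y 0.3146 0.3285 zmax 0.0943 xmin 0.5001 [136. 144. 150.]
0.51 97 y 0.315 0.3289 zmax 0.0943 xmin 0.51 [136. 144. 150.]
0.52 92 y 0.3165 0.3293 zmax 0.0942 xmin 0.5201 [135. 143. 149.]
0.53 92 y 0.3168 0.3298 zmax 0.094 xmin 0.5302 [136.  143.5 149. ]
0.54 86 y 0.3172 0.3302 zmax 0.0939 xmin 0.5402 [135. 143. 148.]
0.55 271 y 0.3077 0.3395 zmax 0.1023 xmin 0.55 [ 94. 100. 105.]
0.56 295 y 0.3022 0.3454 zmax 0.1016 xmin 0.5601 [118. 127. 133.]
0.57 177 y 0.3027 0.3455 zmax 0.1017 xmin 0.5701 [125. 137. 144.]
0.58 76 y 0.3094 0.34 zmax 0.102 xmin 0.5801 [124.  133.5 143. ]
0.59 45 y 0.3096 0.3404 zmax 0.1025 xmin 0.5901 [117. 132. 140.]
at [0.4181 0.319  0.2638] yaw -177.81 rpy [-1.7990e+02 -1.2000e-01 -1.7781e+02] w 0.0852 F [ 0.4 -0.6  0.1] gf 0.0 t 11.4
(0.406, 0.318, 0.079, 182) -> tx 0.0117 ty -0.0003 tz 0.1848 yaw 0.19
```

Request:
{"method": "jog_arm", "body": {"increments": [{"tx":0.0127,"ty":0,"tz":0.04,"yaw":0,"jaw":0},{"tx":0.0127,"ty":0,"tz":0.08,"yaw":0,"jaw":0},{"tx":0.0127,"ty":0,"tz":0.12,"yaw":0,"jaw":0},{"tx":0.0127,"ty":0,"tz":0.155,"yaw":0,"jaw":0},{"tx":0.0127,"ty":0,"tz":0.175,"yaw":0,"jaw":0},{"tx":0.0127,"ty":0,"tz":0.184,"yaw":0,"jaw":0},{"tx":0.0127,"ty":0,"tz":0.184,"yaw":0,"jaw":0}]}}

```text
t: 12.15
position: [0.4071, 0.3163, 0.0799]
orientation: [-3.139, -0.002, -3.109]
force: [0.4, -0.1, 0.3]
grip_width: 0.0855
grip_force: 0.0
```

Request:
{"method": "jog_arm", "body": {"increments": [{"tx":0,"ty":0,"tz":0,"yaw":0,"jaw":0.4},{"tx":0,"ty":0,"tz":0,"yaw":0,"jaw":0.6},{"tx":0,"ty":0,"tz":0,"yaw":0,"jaw":1},{"tx":0,"ty":0,"tz":0,"yaw":0,"jaw":1},{"tx":0,"ty":0,"tz":0,"yaw":0,"jaw":1},{"tx":0,"ty":0,"tz":0,"yaw":0,"jaw":1},{"tx":0,"ty":0,"tz":0,"yaw":0,"jaw":1},{"tx":0,"ty":0,"tz":0,"yaw":0,"jaw":1}], "grip_force": 25}}

```text
t: 12.95
position: [0.4073, 0.3183, 0.0821]
orientation: [3.141, 0.001, -3.107]
force: [-1.1, -0.9, 5.1]
grip_width: 0.0256
grip_force: 29.8
```

```bash
python3 - <<'E'
from h import *
go()
for d in range(5,121,6):
    t=np.radians(d); print(d,"tx %.4f tz %.4f"%(-.165*(1-np.cos(t)),-.165*np.sin(t)))
E
```

```text
at [0.4073 0.3183 0.0821] yaw -177.99 rpy [ 1.7997e+02  4.0000e-02 -1.7799e+02] w 0.0256 F [-1.1 -0.9  5.1] gf 29.8 t 12.9
5 tx -0.0006 tz -0.0144
11 tx -0.0030 tz -0.0315
17 tx -0.0072 tz -0.0482
23 tx -0.0131 tz -0.0645
29 tx -0.0207 tz -0.0800
35 tx -0.0298 tz -0.0946
41 tx -0.0405 tz -0.1082
47 tx -0.0525 tz -0.1207
53 tx -0.0657 tz -0.1318
59 tx -0.0800 tz -0.1414
65 tx -0.0953 tz -0.1495
71 tx -0.1113 tz -0.1560
77 tx -0.1279 tz -0.1608
83 tx -0.1449 tz -0.1638
89 tx -0.1621 tz -0.1650
95 tx -0.1794 tz -0.1644
101 tx -0.1965 tz -0.1620
107 tx -0.2132 tz -0.1578
113 tx -0.2295 tz -0.1519
119 tx -0.2450 tz -0.1443
```

Request:
{"method": "jog_arm", "body": {"increments": [{"tx":-0.0005,"ty":0,"tz":-0.0144,"yaw":0,"jaw":1},{"tx":-0.003,"ty":0,"tz":-0.0315,"yaw":0,"jaw":1},{"tx":-0.0072,"ty":0,"tz":-0.048,"yaw":0,"jaw":1},{"tx":-0.013,"ty":0,"tz":-0.0645,"yaw":0,"jaw":1},{"tx":-0.0207,"ty":0,"tz":-0.08,"yaw":0,"jaw":1},{"tx":-0.0298,"ty":0,"tz":-0.0946,"yaw":0,"jaw":1},{"tx":-0.0405,"ty":0,"tz":-0.108,"yaw":0,"jaw":1},{"tx":-0.0525,"ty":0,"tz":-0.1207,"yaw":0,"jaw":1},{"tx":-0.0657,"ty":0,"tz":-0.1318,"yaw":0,"jaw":1},{"tx":-0.0657,"ty":0,"tz":-0.1318,"yaw":0,"jaw":1}]}}

```text
t: 13.95
position: [0.4739, 0.3208, 0.2144]
orientation: [3.14, 0.002, -3.108]
force: [-1.2, 0.8, 1.1]
grip_width: 0.0252
grip_force: 27.1
```

Request:
{"method": "jog_arm", "body": {"increments": [{"tx":-0.0143,"ty":0,"tz":-0.0096,"yaw":0,"jaw":1},{"tx":-0.0296,"ty":0,"tz":-0.0177,"yaw":0,"jaw":1},{"tx":-0.0456,"ty":0,"tz":-0.0242,"yaw":0,"jaw":1},{"tx":-0.0622,"ty":0,"tz":-0.029,"yaw":0,"jaw":1},{"tx":-0.0792,"ty":0,"tz":-0.032,"yaw":0,"jaw":1},{"tx":-0.0964,"ty":0,"tz":-0.0332,"yaw":0,"jaw":1},{"tx":-0.1137,"ty":0,"tz":-0.0326,"yaw":0,"jaw":1},{"tx":-0.1308,"ty":0,"tz":-0.0302,"yaw":0,"jaw":1},{"tx":-0.1475,"ty":0,"tz":-0.026,"yaw":0,"jaw":1},{"tx":-0.1638,"ty":0,"tz":-0.0201,"yaw":0,"jaw":1}]}}

```text
t: 14.95
position: [0.6365, 0.3268, 0.2335]
orientation: [3.141, 0.0, -3.106]
force: [-0.6, 0.9, 2.8]
grip_width: 0.0259
grip_force: 27.9
```

Request:
{"method": "jog_arm", "body": {"increments": [{"tx":0,"ty":0,"tz":0,"yaw":0,"jaw":1},{"tx":0,"ty":0,"tz":0,"yaw":0,"jaw":0.6},{"tx":0,"ty":0,"tz":0,"yaw":0,"jaw":0},{"tx":0,"ty":0,"tz":0,"yaw":0,"jaw":0},{"tx":0,"ty":0,"tz":0,"yaw":0,"jaw":0},{"tx":0,"ty":0,"tz":-0.03,"yaw":0,"jaw":0},{"tx":0,"ty":0,"tz":-0.07,"yaw":0,"jaw":0},{"tx":0,"ty":0,"tz":-0.1,"yaw":0,"jaw":0},{"tx":0,"ty":0,"tz":-0.1,"yaw":0,"jaw":0}]}}

```text
t: 15.85
position: [0.6381, 0.3269, 0.3392]
orientation: [3.137, 0.008, -3.107]
force: [1.3, -0.3, 1.4]
grip_width: 0.0855
grip_force: 0.0
```

```bash
python3 - <<'E'
from h import *
go((.45,.318,.345,182),(.45,.318,.27,182))
im=get("side"); w=world(im); m=(w[...,2]>.11)&(w[...,2]<.3)&(w[...,0]>.54)&(w[...,0]<.75)&(w[...,1]>.29)&(w[...,1]<.35)
q=w[m]; print(m.sum(),q.min(0),q.max(0))
cv2.imwrite("pics/s3.png",cv2.resize(im["image"][20:220,150:350],None,fx=2.5,fy=2.5))
E
```

```text
at [0.6381 0.3269 0.3392] yaw -178.02 rpy [ 179.75    0.47 -178.02] w 0.0855 F [ 1.3 -0.3  1.4] gf 0.0 t 15.8
(0.45, 0.318, 0.345, 182) -> tx 0.1883 ty -0.0024 tz -0.0073 yaw -0.02
(0.45, 0.318, 0.27, 182) -> tx 0.0000 ty -0.0000 tz 0.0750 yaw 0.00
378 [0.58282736 0.3139787  0.11058606] [0.69015462 0.34342008 0.22185538]
```

View pics/s3.png

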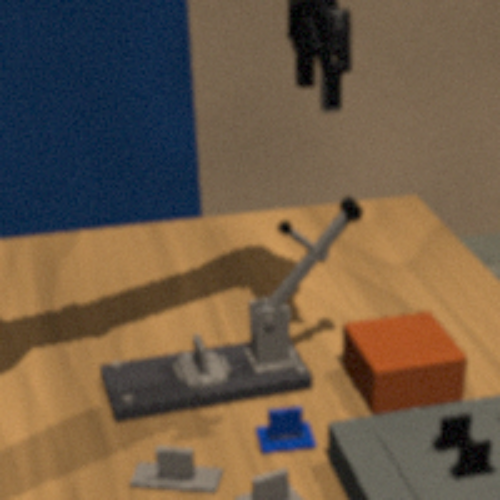

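The side crop shows the clamp arm leaning back open, with its grip at (350,208), and pad1's web standing in the nest at (200,350). Next I pick pad1.

Request:
{"method": "jog_arm", "body": {"increments": [{"tx":0.05,"ty":0,"tz":0,"yaw":8,"jaw":0},{"tx":0.1,"ty":0,"tz":0,"yaw":16,"jaw":0},{"tx":0.151,"ty":-0.0027,"tz":0,"yaw":24,"jaw":0},{"tx":0.151,"ty":-0.0027,"tz":0,"yaw":32,"jaw":0},{"tx":0.151,"ty":-0.0027,"tz":0,"yaw":40,"jaw":0},{"tx":0.151,"ty":-0.0027,"tz":0,"yaw":48,"jaw":0},{"tx":0.151,"ty":-0.0027,"tz":0,"yaw":56,"jaw":0},{"tx":0.151,"ty":-0.0027,"tz":0,"yaw":64,"jaw":0},{"tx":0.151,"ty":-0.0027,"tz":0,"yaw":72,"jaw":0},{"tx":0.151,"ty":-0.0027,"tz":0,"yaw":80,"jaw":0}]}}

```text
t: 16.9
position: [0.4846, 0.3178, 0.3317]
orientation: [-3.139, 0.001, 1.775]
force: [-0.6, -0.4, 0.2]
grip_width: 0.0855
grip_force: 0.0
```

Request:
{"method": "jog_arm", "body": {"increments": [{"tx":0,"ty":0,"tz":0.04,"yaw":5,"jaw":0},{"tx":0,"ty":0,"tz":0.08,"yaw":10,"jaw":0},{"tx":0,"ty":0,"tz":0.1,"yaw":10,"jaw":0},{"tx":0,"ty":0,"tz":0.1,"yaw":10,"jaw":0},{"tx":0,"ty":0,"tz":0.1,"yaw":10,"jaw":0}]}}

```text
t: 17.4
position: [0.4852, 0.318, 0.233]
orientation: [-3.141, 0.001, 1.606]
force: [0.1, 0.3, 0.8]
grip_width: 0.0857
grip_force: 0.0
```

```bash
python3 - <<'E'
from h import *
im=get("wrist");w=world(im);cv2.imwrite("pics/w4.png",im["image"])
show(blobs(w,im["image"],.048,.075,lo=(.44,.26),hi=(.53,.38),minpx=50))
im=get("top");w=world(im);show(blobs(w,im["image"],.048,.075,lo=(.44,.26),hi=(.53,.38)))
im=get("side");w=world(im);show(blobs(w,im["image"],.048,.075,lo=(.44,.26),hi=(.53,.38)))
go((.487,.319,.052,92))
E
```

```text
[0.4855 0.3207] size [40.  7.] ang -88.0 z 0.063 323 [142. 151. 157.] [279.  188.5]
[0.4852 0.3209] size [40.  8.] ang -84.3 z 0.0601 60 [147.5 158.5 166. ] [151. 227.]
[0.4846 0.3215] size [46.  8.] ang -86.6 z 0.0614 39 [ 91. 111. 126.] [230.  158.5]
at [0.4862 0.3186 0.2347] yaw 92.0 rpy [ 1.7989e+02 -1.0000e-01  9.2000e+01] w 0.0853 F [-0.1  0.1  0.4] gf 0.0 t 17.6
(0.487, 0.319, 0.052, 92) -> tx 0.0000 ty 0.0004 tz 0.1827 yaw -0.00
```

Request:
{"method": "jog_arm", "body": {"increments": [{"tx":0.002,"ty":-0.0005,"tz":0.04,"yaw":0,"jaw":0.4},{"tx":0.002,"ty":-0.0005,"tz":0.08,"yaw":0,"jaw":0.4},{"tx":0.002,"ty":-0.0005,"tz":0.12,"yaw":0,"jaw":0.4},{"tx":0.002,"ty":-0.0005,"tz":0.15,"yaw":0,"jaw":0.4},{"tx":0.002,"ty":-0.0005,"tz":0.172,"yaw":0,"jaw":0.4},{"tx":0.002,"ty":-0.0005,"tz":0.182,"yaw":0,"jaw":0.4},{"tx":0.002,"ty":-0.0005,"tz":0.182,"yaw":0,"jaw":0.4}]}}

```text
t: 18.25
position: [0.4849, 0.3202, 0.0509]
orientation: [-3.141, 0.0, 1.606]
force: [-1.5, 0.2, 0.4]
grip_width: 0.0515
grip_force: 0.0
```

Request:
{"method": "jog_arm", "body": {"increments": [{"tx":0,"ty":0,"tz":0,"yaw":0,"jaw":0.7},{"tx":0,"ty":0,"tz":0,"yaw":0,"jaw":1},{"tx":0,"ty":0,"tz":0,"yaw":0,"jaw":1},{"tx":0,"ty":0,"tz":0,"yaw":0,"jaw":1},{"tx":0,"ty":0,"tz":0,"yaw":0,"jaw":1},{"tx":0,"ty":0,"tz":0,"yaw":0,"jaw":1}], "grip_force": 50}}

```text
t: 18.85
position: [0.4857, 0.3208, 0.0525]
orientation: [3.14, -0.002, 1.606]
force: [-0.9, -0.3, 6.6]
grip_width: 0.0067
grip_force: 49.6
```

Request:
{"method": "jog_arm", "body": {"increments": [{"tx":0,"ty":0,"tz":-0.01,"yaw":0,"jaw":1},{"tx":0,"ty":0,"tz":-0.03,"yaw":0,"jaw":1},{"tx":0,"ty":0,"tz":-0.06,"yaw":0,"jaw":1},{"tx":0,"ty":0,"tz":-0.1,"yaw":0,"jaw":1},{"tx":0,"ty":0,"tz":-0.14,"yaw":0,"jaw":1},{"tx":0,"ty":0,"tz":-0.17,"yaw":0,"jaw":1},{"tx":0,"ty":0,"tz":-0.19,"yaw":0,"jaw":1},{"tx":0,"ty":0,"tz":-0.19,"yaw":0,"jaw":1}]}}

```text
t: 19.65
position: [0.4863, 0.3209, 0.2447]
orientation: [3.137, -0.004, 1.605]
force: [0.8, 0.1, -2.1]
grip_width: 0.0066
grip_force: 49.1
```

```bash
cat >> h.py <<'E'
TC=np.array([.5125,-.3346]); TA=-15.25
def tray(x,y):
    a=np.radians(TA); return TC+np.array([[np.cos(a),-np.sin(a)],[np.sin(a),np.cos(a)]])@[x,y]
E
python3 - <<'E'
from h import *
for n,p in dict(L1=(.055,.067),L2=(-.055,.067),L3=(.055,-.067),L4=(-.055,-.067),S1=(.078,0),S2=(-.078,0)).items(): print(n,tray(*p).round(4))
s=tray(-.078,0); go((.54,-.05,.24,92),(s[0],s[1],.24,74.75))
d=np.load("top2.npz"); w,img=d["w"],d["img"]   # tray rim fit, from the early top picture
m=(w[...,2]>.015)&(w[...,2]<.03)&(w[...,1]<-.2)&(w[...,1]>-.48)&(w[...,0]<.66)&(w[...,0]>.36)
print(cv2.minAreaRect((w[m][:,:2]*1000).astype(np.float32)))
m=(w[...,2]>.004)&(w[...,2]<.03)&(w[...,1]<-.2)&(w[...,1]>-.48)&(w[...,0]<.66)&(w[...,0]>.36)&(img.max(-1)<90)
print(cv2.minAreaRect((w[m][:,:2]*1000).astype(np.float32)))
E
```

```text
L1 [ 0.5832 -0.2844]
L2 [ 0.4771 -0.2555]
L3 [ 0.5479 -0.4137]
L4 [ 0.4418 -0.3848]
S1 [ 0.5878 -0.3551]
S2 [ 0.4372 -0.3141]
at [0.4863 0.3209 0.2447] yaw 91.98 rpy [179.75  -0.23  91.98] w 0.0066 F [ 0.8  0.1 -2.1] gf 49.1 t 19.6
(0.54, -0.05, 0.24, 92) -> tx -0.3725 ty 0.0409 tz 0.0034 yaw -0.02
(np.float64(0.4372465887413525), np.float64(-0.314083565272278), 0.24, 74.75) -> tx -0.2603 ty -0.1119 tz -0.0000 yaw 17.25
((511.3321838378906, -330.81146240234375), (203.52236938476562, 233.47889709472656), 73.0850601196289)
((509.7703552246094, -332.1937255859375), (210.6540985107422, 240.7891845703125), 74.98696899414062)
```

Request:
{"method": "jog_arm", "body": {"increments": [{"tx":-0.045,"ty":0.005,"tz":0,"yaw":0,"jaw":1},{"tx":-0.09,"ty":0.01,"tz":0,"yaw":0,"jaw":1},{"tx":-0.135,"ty":0.015,"tz":0,"yaw":0,"jaw":1},{"tx":-0.18,"ty":0.02,"tz":0,"yaw":0,"jaw":1},{"tx":-0.225,"ty":0.025,"tz":0,"yaw":0,"jaw":1},{"tx":-0.27,"ty":0.03,"tz":0,"yaw":0,"jaw":1},{"tx":-0.315,"ty":0.035,"tz":0,"yaw":0,"jaw":1},{"tx":-0.36,"ty":0.04,"tz":0,"yaw":0,"jaw":1},{"tx":-0.3725,"ty":0.041,"tz":0,"yaw":0,"jaw":1}]}}

```text
t: 20.55
position: [0.5377, -0.0568, 0.2403]
orientation: [-3.14, 0.003, 1.598]
force: [-0.4, 0.6, -2.1]
grip_width: 0.0069
grip_force: 49.0
```

Request:
{"method": "jog_arm", "body": {"increments": [{"tx":-0.04,"ty":-0.017,"tz":0,"yaw":3,"jaw":1},{"tx":-0.08,"ty":-0.034,"tz":0,"yaw":6,"jaw":1},{"tx":-0.12,"ty":-0.051,"tz":0,"yaw":9,"jaw":1},{"tx":-0.16,"ty":-0.069,"tz":0,"yaw":12,"jaw":1},{"tx":-0.2,"ty":-0.086,"tz":0,"yaw":15,"jaw":1},{"tx":-0.24,"ty":-0.103,"tz":0,"yaw":17.25,"jaw":1},{"tx":-0.26,"ty":-0.112,"tz":0,"yaw":17.25,"jaw":1},{"tx":-0.26,"ty":-0.112,"tz":0,"yaw":17.25,"jaw":1}]}}

```text
t: 21.35
position: [0.4331, -0.3174, 0.2404]
orientation: [-3.14, 0.001, 1.298]
force: [-0.5, 0.0, -2.5]
grip_width: 0.007
grip_force: 49.1
```

```bash
python3 - <<'E'
from h import *
im=get("wrist");w=world(im);cv2.imwrite("pics/w5.png",im["image"]);np.savez("wr5.npz",w=w,img=im["image"])
go()
im=get("top");w=world(im);np.savez("top5.npz",w=w,img=im["image"])
im=get("side");w=world(im);np.savez("side5.npz",w=w,img=im["image"])
E
```

```text
at [ 0.4345 -0.3151  0.2401] yaw 74.55 rpy [-179.89   -0.     74.55] w 0.0066 F [-0.   0.3 -2.2] gf 49.1 t 21.4
```

View pics/w5.png

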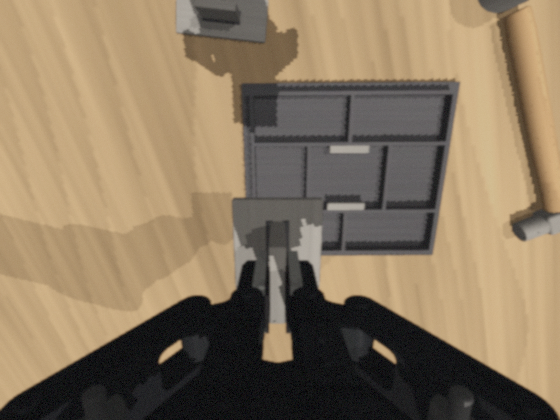

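The wrist view shows the open tray spanning (245–455, 85–255), with the long bays top and bottom and the short bays left and right of the middle row. The catch lips are at (348,150) and (345,207). The held pad is over the near left, and the short bay on the left is S2.

```bash
python3 - <<'E'
from h import *
from scipy.optimize import minimize
d=np.load("wr5.npz"); w,img=d["w"],d["img"]
near=(np.hypot(w[...,0]-.5125,w[...,1]+.3346)<.19)
for z0,z1 in((.015,.028),(.004,.03)):
    m=near&(w[...,2]>z0)&(w[...,2]<z1)&(img.max(-1)<95)
    m=cv2.morphologyEx(m.astype(np.uint8),cv2.MORPH_OPEN,np.ones((2,2)))>0
    m[200:,:325]=False
    print(m.sum(),cv2.minAreaRect((w[m][:,:2]*1000).astype(np.float32)), np.percentile(w[m][:,2],[5,50,95]))
# fit wall pattern to rim points by template
m=near&(w[...,2]>.017)&(w[...,2]<.027)&(img.max(-1)<95); m[200:,:325]=False
p=w[m][:,:2]
def cost(v):
    a=np.radians(v[2]); q=(p-v[:2])@np.array([[np.cos(a),-np.sin(a)],[np.sin(a),np.cos(a)]])
    x,y=q.T
    d=np.min([np.abs(np.abs(x)-.110),np.abs(np.abs(y)-.094),np.abs(np.abs(y)-.040)],0)
    return np.mean(np.minimum(d,.008)) 
best=min((minimize(cost,[.5125+i,-.3346+j,-15.25],method="Nelder-Mead",options=dict(initial_simplex=[[.5125+i,-.3346+j,-15.25],[.516+i,-.3346+j,-15],[.5125+i,-.331+j,-15.3],[.5125+i,-.3346+j,-14]])) for i in(-.003,0,.003) for j in(-.003,0,.003)),key=lambda r:r.fun)
print(best.x,best.fun,len(p))
lip=near&(w[...,2]>.012)&(img.min(-1)>110)&(w[...,2]<.08); lip[200:,:325]=False
show(blobs(np.where(lip[...,None],w,np.nan),img,.012,.08,minpx=40))
b=blobs(w,img,.19,.24,lo=(.35,-.45),hi=(.55,-.2),minpx=200); show(b)
E
```

```text
1919 ((512.2680053710938, -335.83575439453125), (186.7870635986328, 223.95774841308594), 73.68607330322266) [nan nan nan]
10648 ((nan, nan), (0.0, 0.0), 0.0) [nan nan nan]
[  0.51147879  -0.33315266 -15.19784196] 0.002123467408914702 2125
[ 0.5217 -0.3014] size [44.  9.] ang -15.5 z 0.023 323 [156. 165. 171.] [350.  148.5]
[ 0.5032 -0.3682] size [44. 10.] ang -15.6 z 0.0231 295 [152. 160. 165.] [346. 207.]
[ 0.4341 -0.3128] size [55. 50.] ang 74.8 z 0.215 5469 [ 92.  98. 101.] [278. 243.]
```

Request:
{"method": "jog_arm", "body": {"increments": [{"tx":0,"ty":0,"tz":0.04,"yaw":0,"jaw":1},{"tx":0,"ty":0,"tz":0.08,"yaw":0,"jaw":1},{"tx":0,"ty":0,"tz":0.12,"yaw":0,"jaw":1},{"tx":0,"ty":0,"tz":0.145,"yaw":0,"jaw":1},{"tx":0,"ty":0,"tz":0.155,"yaw":0,"jaw":1},{"tx":0,"ty":0,"tz":0.155,"yaw":0,"jaw":1}]}}

```text
t: 22.1
position: [0.436, -0.3128, 0.0851]
orientation: [-3.139, -0.001, 1.306]
force: [-0.0, 0.0, -1.5]
grip_width: 0.0068
grip_force: 49.0
```

```bash
sed -i 's/^TC=.*/TC=np.array([.5122,-.3342]); TA=-15.25/' h.py; python3 - <<'E'
from h import *
s=tray(-.078,0); go((*s,.0405,74.75))
im=get("wrist"); go((*s,.0405,74.75))
w=world(im); b=[x for x in blobs(w,im["image"],.04,.08,lo=(.35,-.45),hi=(.55,-.2),minpx=200)]; show(b)
E
```

```text
at [ 0.436  -0.3128  0.0851] yaw 74.86 rpy [-1.7985e+02 -5.0000e-02  7.4860e+01] w 0.0068 F [-0.   0.  -1.5] gf 49.0 t 22.1
(np.float64(0.43694658874135256), np.float64(-0.313683565272278), 0.0405, 74.75) -> tx -0.0006 ty 0.0013 tz 0.0446 yaw 0.11
at [ 0.4366 -0.3137  0.0864] yaw 74.82 rpy [-1.7999e+02 -1.0000e-02  7.4820e+01] w 0.0068 F [ 0.2  0.6 -2. ] gf 49.0 t 22.1
(np.float64(0.43694658874135256), np.float64(-0.313683565272278), 0.0405, 74.75) -> tx 0.0001 ty 0.0003 tz 0.0459 yaw 0.07
[ 0.4368 -0.3085] size [56. 50.] ang 74.7 z 0.0597 5236 [116. 123. 127.] [278. 243.]
```

Request:
{"method": "jog_arm", "body": {"increments": [{"tx":0,"ty":0.0003,"tz":0.02,"yaw":0,"jaw":1},{"tx":0,"ty":0.0003,"tz":0.035,"yaw":0,"jaw":1},{"tx":0,"ty":0.0003,"tz":0.042,"yaw":0,"jaw":1},{"tx":0,"ty":0.0003,"tz":0.045,"yaw":0,"jaw":1},{"tx":0,"ty":0.0003,"tz":0.045,"yaw":0,"jaw":1}]}}

```text
t: 22.65
position: [0.4364, -0.3146, 0.0413]
orientation: [3.142, -0.0, 1.305]
force: [-0.2, 0.4, -1.8]
grip_width: 0.0069
grip_force: 49.1
```

Request:
{"method": "jog_arm", "body": {"increments": [{"tx":0,"ty":0,"tz":0.001,"yaw":0,"jaw":0.75},{"tx":0,"ty":0,"tz":0.001,"yaw":0,"jaw":0.75},{"tx":0,"ty":0,"tz":0.001,"yaw":0,"jaw":0.75},{"tx":0,"ty":0,"tz":-0.02,"yaw":0,"jaw":0.7},{"tx":0,"ty":0,"tz":-0.06,"yaw":0,"jaw":0.5},{"tx":0,"ty":0,"tz":-0.1,"yaw":0,"jaw":0.3},{"tx":0,"ty":0,"tz":-0.15,"yaw":0,"jaw":0},{"tx":0,"ty":0,"tz":-0.2,"yaw":0,"jaw":0},{"tx":0,"ty":0,"tz":-0.2,"yaw":0,"jaw":0}]}}

```text
t: 23.55
position: [0.4391, -0.3173, 0.2479]
orientation: [3.13, 0.001, 1.304]
force: [0.5, -1.4, -0.5]
grip_width: 0.0856
grip_force: 0.0
```

```bash
python3 - <<'E'
from h import *
im=get("wrist");w=world(im);cv2.imwrite("pics/w6.png",im["image"])
show(blobs(w,im["image"],.04,.06,lo=(.35,-.45),hi=(.55,-.2),minpx=100)); print(tray(-.078,0))
k=im["image"].min(-1)>95
show(blobs(np.where(k[...,None],w,np.nan),im["image"],.009,.022,lo=(.36,-.42),hi=(.51,-.25),minpx=200))
im=get("top");w=world(im);show(blobs(w,im["image"],.03,.056,lo=(.3,-.45),hi=(.58,.25),minpx=14))
go((.43,-.131,.21,158))
E
```

```text
[ 0.4361 -0.3145] size [39.  8.] ang 74.5 z 0.051 276 [143. 152. 157.] [273. 184.]
[ 0.43694659 -0.31368357]
[ 0.4349 -0.3149] size [64. 53.] ang 75.8 z 0.0152 1722 [141.5 150.  155. ] [272.5 178. ]
[0.5559 0.1743] size [39.  9.] ang -4.6 z 0.0412 54 [154.   78.5  41. ] [210.5 207.5]
[0.4881 0.0192] size [39.  8.] ang 13.6 z 0.0412 46 [147.5 158.5 165. ] [265.5 238. ]
[ 0.4972 -0.0784] size [40.  8.] ang -0.3 z 0.0399 50 [147.5 157.  165. ] [302. 238.]
[0.4198 0.1323] size [39.  9.] ang -22.3 z 0.0409 56 [145.  154.  161.5] [220.  259.5]
[ 0.4237 -0.1313] size [40.  7.] ang -22.2 z 0.0409 48 [79.  84.  88.5] [319.5 267.5]
[ 0.4403 -0.2978] size [8. 8.] ang -24.5 z 0.0467 16 [110.5 119.  125. ] [384. 267.]
[ 0.3662 -0.0011] size [39.  8.] ang -8.8 z 0.0417 50 [77.  82.5 31. ] [268.5 285. ]
at [ 0.4369 -0.3147  0.2426] yaw 74.76 rpy [ 1.7981e+02 -3.0000e-02  7.4760e+01] w 0.0857 F [-0.9  0.9 -1.2] gf 0.0 t 23.6
(0.43, -0.131, 0.21, 158) -> tx 0.1754 ty -0.0551 tz 0.0325 yaw -83.24
```

Pad1 lies flat in S2. pad2 has been knocked to (0.488, 0.019), seen at top pixel (265,238). Next is strap A at (319,268).

Request:
{"method": "jog_arm", "body": {"increments": [{"tx":0.045,"ty":-0.014,"tz":0.01,"yaw":-8.4,"jaw":0},{"tx":0.09,"ty":-0.028,"tz":0.02,"yaw":-16.8,"jaw":0},{"tx":0.135,"ty":-0.042,"tz":0.03,"yaw":-25,"jaw":0},{"tx":0.1755,"ty":-0.06,"tz":0.032,"yaw":-33,"jaw":0},{"tx":0.1755,"ty":-0.06,"tz":0.032,"yaw":-41,"jaw":0},{"tx":0.1755,"ty":-0.06,"tz":0.032,"yaw":-49,"jaw":0},{"tx":0.1755,"ty":-0.06,"tz":0.032,"yaw":-57,"jaw":0},{"tx":0.1755,"ty":-0.06,"tz":0.032,"yaw":-65,"jaw":0},{"tx":0.1755,"ty":-0.06,"tz":0.032,"yaw":-73,"jaw":0},{"tx":0.1755,"ty":-0.06,"tz":0.032,"yaw":-81,"jaw":0}]}}

```text
t: 24.65
position: [0.4234, -0.129, 0.2078]
orientation: [-3.141, -0.003, 2.724]
force: [-0.1, 0.8, 0.6]
grip_width: 0.0851
grip_force: 0.0
```

Request:
{"method": "jog_arm", "body": {"increments": [{"tx":0,"ty":0,"tz":0,"yaw":-2.1,"jaw":0},{"tx":0,"ty":0,"tz":0,"yaw":-2.1,"jaw":0},{"tx":0,"ty":0,"tz":0,"yaw":-2.1,"jaw":0}]}}

```text
t: 24.95
position: [0.4238, -0.1293, 0.2083]
orientation: [-3.141, -0.002, 2.754]
force: [0.4, 0.5, -0.2]
grip_width: 0.0854
grip_force: 0.0
```

```bash
cat >> h.py <<'E'
def near(c,r=.06,z=(.033,.056)):
    im=get("wrist");w=world(im);b=blobs(w,im["image"],*z,lo=(c[0]-r,c[1]-r),hi=(c[0]+r,c[1]+r),minpx=100); show(b); return b
E
python3 - <<'E'
from h import *
b=near((.4235,-.131)); get("wrist"); c=b[0]["c"]
go((*c,.032,b[0]["ang"]%360 if b[0]["ang"]>90 else b[0]["ang"]+180))
E
```

```text
[ 0.4219 -0.1316] size [39.  8.] ang -20.4 z 0.0428 307 [142. 151. 156.] [275.5 193. ]
at [ 0.4242 -0.1293  0.2087] yaw 157.79 rpy [-1.7998e+02 -6.0000e-02  1.5779e+02] w 0.085 F [0.3 0.8 0.7] gf 0.0 t 25.1
(np.float64(0.421907958984375), np.float64(-0.13162872314453125), 0.032, 159.6192398071289) -> tx 0.0011 ty -0.0029 tz 0.1767 yaw -1.83
```

Request:
{"method": "jog_arm", "body": {"increments": [{"tx":0.001,"ty":-0.0027,"tz":0.04,"yaw":-1,"jaw":0.3},{"tx":0.001,"ty":-0.0027,"tz":0.08,"yaw":-1,"jaw":0.4},{"tx":0.001,"ty":-0.0027,"tz":0.12,"yaw":-1,"jaw":0.4},{"tx":0.001,"ty":-0.0027,"tz":0.15,"yaw":-1,"jaw":0.4},{"tx":0.001,"ty":-0.0027,"tz":0.17,"yaw":-1,"jaw":0.4},{"tx":0.001,"ty":-0.0027,"tz":0.176,"yaw":-1,"jaw":0.4},{"tx":0.001,"ty":-0.0027,"tz":0.176,"yaw":-1,"jaw":0.4}]}}

```text
t: 25.75
position: [0.4222, -0.1315, 0.0327]
orientation: [-3.141, -0.002, 2.772]
force: [-0.1, -0.1, -0.5]
grip_width: 0.0509
grip_force: 0.0
```

Request:
{"method": "jog_arm", "body": {"increments": [{"tx":0,"ty":0,"tz":0,"yaw":0,"jaw":0.7},{"tx":0,"ty":0,"tz":0,"yaw":0,"jaw":1},{"tx":0,"ty":0,"tz":0,"yaw":0,"jaw":1},{"tx":0,"ty":0,"tz":0,"yaw":0,"jaw":1},{"tx":0,"ty":0,"tz":0,"yaw":0,"jaw":1},{"tx":0,"ty":0,"tz":0,"yaw":0,"jaw":1}]}}

```text
t: 26.35
position: [0.4234, -0.1315, 0.0342]
orientation: [3.141, 0.002, 2.773]
force: [-0.8, 0.5, 6.1]
grip_width: 0.007
grip_force: 49.5
```

Request:
{"method": "jog_arm", "body": {"increments": [{"tx":0,"ty":0,"tz":-0.01,"yaw":0,"jaw":1},{"tx":0,"ty":0,"tz":-0.03,"yaw":0,"jaw":1},{"tx":0,"ty":0,"tz":-0.06,"yaw":0,"jaw":1},{"tx":0,"ty":0,"tz":-0.1,"yaw":0,"jaw":1},{"tx":0,"ty":0,"tz":-0.12,"yaw":0,"jaw":1},{"tx":0,"ty":0,"tz":-0.12,"yaw":0,"jaw":1}]}}

```text
t: 26.95
position: [0.4243, -0.1318, 0.1562]
orientation: [3.139, 0.006, 2.772]
force: [0.7, 0.3, -2.8]
grip_width: 0.0067
grip_force: 49.2
```

```bash
python3 - <<'E'
from h import *
get("top");go((*tray(-.055,.067),.15,164.75),(*tray(-.055,.067),.085,164.75))
E
```

```text
at [ 0.4233 -0.1313  0.1546] yaw 158.86 rpy [1.7990e+02 1.7000e-01 1.5886e+02] w 0.0069 F [ 0.1  1.3 -2.1] gf 49.2 t 27.0
(np.float64(0.4767597885580996), np.float64(-0.2550925325082809), 0.15, 164.75) -> tx -0.0945 ty -0.0962 tz 0.0047 yaw -5.89
(np.float64(0.4767597885580996), np.float64(-0.2550925325082809), 0.085, 164.75) -> tx 0.0000 ty -0.0000 tz 0.0650 yaw -0.00
```

Request:
{"method": "jog_arm", "body": {"increments": [{"tx":-0.03,"ty":-0.031,"tz":0,"yaw":-2,"jaw":1},{"tx":-0.06,"ty":-0.062,"tz":0,"yaw":-4,"jaw":1},{"tx":-0.085,"ty":-0.087,"tz":0,"yaw":-5.9,"jaw":1},{"tx":-0.0945,"ty":-0.0962,"tz":0,"yaw":-5.9,"jaw":1},{"tx":-0.0945,"ty":-0.0962,"tz":0.03,"yaw":-5.9,"jaw":1},{"tx":-0.0945,"ty":-0.0962,"tz":0.06,"yaw":-5.9,"jaw":1},{"tx":-0.0945,"ty":-0.0962,"tz":0.07,"yaw":-5.9,"jaw":1},{"tx":-0.0945,"ty":-0.0962,"tz":0.07,"yaw":-5.9,"jaw":1}]}}

```text
t: 27.8
position: [0.4742, -0.2541, 0.0812]
orientation: [3.141, -0.005, 2.875]
force: [-0.8, 0.8, -0.8]
grip_width: 0.0069
grip_force: 49.2
```

```bash
python3 - <<'E'
from h import *
im=get("wrist");w=world(im);c=tray(-.055,.067)
show(blobs(w,im["image"],.048,.075,lo=c-.08,hi=c+.08,minpx=200))
go((*c,.0405,164.75))
im=get("side");w=world(im);show(blobs(w,im["image"],.048,.075,lo=c-.08,hi=c+.08,minpx=20))
go((*c,.0405,164.75)); 
E
```

```text
[ 0.4532 -0.2487] size [55. 40.] ang -15.2 z 0.0542 5920 [142. 150. 156.] [278.  215.5]
[ 0.4357 -0.3144] size [40.  8.] ang 74.3 z 0.0509 1016 [160. 169. 175.] [158.5 216.5]
at [ 0.4754 -0.2548  0.0827] yaw 164.75 rpy [ 1.7999e+02 -1.3000e-01  1.6475e+02] w 0.0065 F [ 0.4  0.4 -2.3] gf 49.2 t 27.9
(np.float64(0.4767597885580996), np.float64(-0.2550925325082809), 0.0405, 164.75) -> tx -0.0015 ty 0.0001 tz 0.0422 yaw -0.00
[ 0.4747 -0.2541] size [96. 42.] ang -15.5 z 0.0552 759 [100. 113. 123.] [279.5 300. ]
[ 0.4361 -0.3144] size [39.  6.] ang 74.7 z 0.0508 74 [118.  132.  143.5] [269.  330.5]
at [ 0.4762 -0.2552  0.0836] yaw 164.74 rpy [-180.     -0.    164.74] w 0.007 F [ 0.6 -0.2 -2.7] gf 49.2 t 27.9
(np.float64(0.4767597885580996), np.float64(-0.2550925325082809), 0.0405, 164.75) -> tx -0.0005 ty 0.0003 tz 0.0431 yaw -0.01
```

Request:
{"method": "jog_arm", "body": {"increments": [{"tx":-0.0015,"ty":-0.0003,"tz":0.015,"yaw":0,"jaw":1},{"tx":-0.0015,"ty":-0.0003,"tz":0.03,"yaw":0,"jaw":1},{"tx":-0.0015,"ty":-0.0003,"tz":0.04,"yaw":0,"jaw":1},{"tx":-0.0015,"ty":-0.0003,"tz":0.0425,"yaw":0,"jaw":1},{"tx":-0.0015,"ty":-0.0003,"tz":0.0425,"yaw":0,"jaw":1}]}}

```text
t: 28.4
position: [0.4772, -0.2556, 0.0414]
orientation: [3.14, -0.001, 2.875]
force: [-5.1, 3.3, 16.9]
grip_width: 0.0067
grip_force: 53.3
```

Request:
{"method": "jog_arm", "body": {"increments": [{"tx":0,"ty":0,"tz":0.001,"yaw":0,"jaw":0.75},{"tx":0,"ty":0,"tz":0.001,"yaw":0,"jaw":0.75},{"tx":0,"ty":0,"tz":0.001,"yaw":0,"jaw":0.75},{"tx":0,"ty":0,"tz":-0.02,"yaw":0,"jaw":0.7},{"tx":0,"ty":0,"tz":-0.06,"yaw":0,"jaw":0.5},{"tx":0,"ty":0,"tz":-0.1,"yaw":0,"jaw":0.3},{"tx":0,"ty":0,"tz":-0.15,"yaw":0,"jaw":0},{"tx":0,"ty":0,"tz":-0.15,"yaw":0,"jaw":0}]}}

```text
t: 29.2
position: [0.4808, -0.2582, 0.1967]
orientation: [-3.141, 0.011, 2.875]
force: [1.5, -0.4, 0.4]
grip_width: 0.0814
grip_force: 0.0
```

```bash
python3 - <<'E'
from h import *
c=tray(-.055,.067); near(c,.05,(.04,.06)); print(c)
im=get("top");w=world(im);show(blobs(w,im["image"],.03,.045,lo=(.3,-.2),hi=(.58,.25),minpx=14))
go((.4975,-.0783,.2,180))
E
```

```text
[ 0.4395 -0.3003] size [11.  8.] ang 75.0 z 0.0505 133 [146. 155. 160.] [223.  167.5]
[ 0.4761 -0.2558] size [40.  8.] ang -15.2 z 0.0509 378 [151. 160. 165.] [279.5 191.5]
[ 0.47675979 -0.25509253]
[0.5558 0.1746] size [41.  9.] ang -4.1 z 0.0396 45 [154.  79.  41.] [210. 208.]
[0.4883 0.0193] size [40.  8.] ang 13.8 z 0.0405 44 [78.  83.  87.5] [265.5 238. ]
[ 0.4976 -0.0781] size [40.  8.] ang 2.1 z 0.0412 46 [76.5 81.  85. ] [302. 238.]
[0.4197 0.1321] size [40.  8.] ang -23.1 z 0.0407 44 [141.5 151.5 159. ] [220. 259.]
[ 0.3663 -0.0011] size [39.  8.] ang -8.5 z 0.0416 42 [134.  144.5  51.5] [268.5 284.5]
at [ 0.4782 -0.2561  0.1917] yaw 164.76 rpy [1.7998e+02 1.6000e-01 1.6476e+02] w 0.0855 F [ 0.1  0.4 -0.6] gf 0.0 t 29.3
(0.4975, -0.0783, 0.2, 180) -> tx 0.0281 ty 0.1767 tz -0.0083 yaw -15.24
```

Request:
{"method": "jog_arm", "body": {"increments": [{"tx":0.008,"ty":0.045,"tz":0,"yaw":-5,"jaw":0},{"tx":0.016,"ty":0.09,"tz":0,"yaw":-10,"jaw":0},{"tx":0.024,"ty":0.135,"tz":0,"yaw":-16,"jaw":0},{"tx":0.028,"ty":0.1767,"tz":0,"yaw":-16,"jaw":0},{"tx":0.028,"ty":0.1767,"tz":0,"yaw":-16,"jaw":0},{"tx":0.028,"ty":0.1767,"tz":0,"yaw":-16,"jaw":0}]}}

```text
t: 29.9
position: [0.4961, -0.0772, 0.1893]
orientation: [-3.141, -0.003, -3.126]
force: [0.4, -0.4, 0.2]
grip_width: 0.0849
grip_force: 0.0
```

```bash
python3 - <<'E'
from h import *
b=near((.4975,-.0783),.05); get("wrist"); c=b[0]["c"]
go((*c,.032,b[0]["ang"]+180))
E
```

```text
[ 0.4971 -0.0788] size [40.  8.] ang 0.8 z 0.0428 349 [140. 149. 154.] [276.5 200. ]
at [ 0.4961 -0.0795  0.1898] yaw -179.36 rpy [-1.7996e+02 -1.1000e-01 -1.7936e+02] w 0.0855 F [-0.5 -0.9  0.6] gf 0.0 t 30.0
(np.float64(0.4971126708984375), np.float64(-0.07875088500976563), 0.032, 180.77366775274277) -> tx -0.0014 ty 0.0008 tz 0.1578 yaw -0.13
```

Request:
{"method": "jog_arm", "body": {"increments": [{"tx":-0.001,"ty":0,"tz":0.04,"yaw":0,"jaw":0.3},{"tx":-0.001,"ty":0,"tz":0.08,"yaw":0,"jaw":0.4},{"tx":-0.001,"ty":0,"tz":0.12,"yaw":0,"jaw":0.4},{"tx":-0.001,"ty":0,"tz":0.145,"yaw":0,"jaw":0.4},{"tx":-0.001,"ty":0,"tz":0.157,"yaw":0,"jaw":0.4},{"tx":-0.001,"ty":0,"tz":0.157,"yaw":0,"jaw":0.4}]}}

```text
t: 30.6
position: [0.4966, -0.0795, 0.0324]
orientation: [-3.141, -0.003, -3.131]
force: [-0.8, 0.3, 1.5]
grip_width: 0.0514
grip_force: 0.0
```

Request:
{"method": "jog_arm", "body": {"increments": [{"tx":0,"ty":0,"tz":0,"yaw":0,"jaw":0.7},{"tx":0,"ty":0,"tz":0,"yaw":0,"jaw":1},{"tx":0,"ty":0,"tz":0,"yaw":0,"jaw":1},{"tx":0,"ty":0,"tz":0,"yaw":0,"jaw":1},{"tx":0,"ty":0,"tz":0,"yaw":0,"jaw":1},{"tx":0,"ty":0,"tz":0,"yaw":0,"jaw":1}]}}

```text
t: 31.2
position: [0.4989, -0.0783, 0.0349]
orientation: [3.142, 0.002, -3.129]
force: [-0.0, -0.3, 7.6]
grip_width: 0.0069
grip_force: 51.9
```

Request:
{"method": "jog_arm", "body": {"increments": [{"tx":0,"ty":0,"tz":-0.01,"yaw":0,"jaw":1},{"tx":0,"ty":0,"tz":-0.03,"yaw":0,"jaw":1},{"tx":0,"ty":0,"tz":-0.06,"yaw":0,"jaw":1},{"tx":0,"ty":0,"tz":-0.1,"yaw":0,"jaw":1},{"tx":0,"ty":0,"tz":-0.12,"yaw":0,"jaw":1},{"tx":0,"ty":0,"tz":-0.12,"yaw":0,"jaw":1}]}}

```text
t: 31.8
position: [0.4997, -0.0782, 0.157]
orientation: [3.141, 0.006, -3.129]
force: [1.1, -0.3, -2.3]
grip_width: 0.0065
grip_force: 50.7
```

```bash
python3 - <<'E'
from h import *
get("top");go((*tray(.055,.067),.15,164.75),(*tray(.055,.067),.085,164.75))
E
```

```text
at [ 0.4986 -0.0779  0.1552] yaw -179.23 rpy [ 179.97    0.18 -179.23] w 0.0069 F [-1.4 -0.2 -2.1] gf 50.7 t 31.9
(np.float64(0.582886394179269), np.float64(-0.28402596609865816), 0.15, 164.75) -> tx -0.0815 ty -0.2072 tz 0.0053 yaw 16.02
(np.float64(0.582886394179269), np.float64(-0.28402596609865816), 0.085, 164.75) -> tx 0.0000 ty -0.0000 tz 0.0650 yaw -0.00
```

Request:
{"method": "jog_arm", "body": {"increments": [{"tx":-0.017,"ty":-0.042,"tz":0,"yaw":4,"jaw":1},{"tx":-0.034,"ty":-0.085,"tz":0,"yaw":8,"jaw":1},{"tx":-0.051,"ty":-0.128,"tz":0,"yaw":12,"jaw":1},{"tx":-0.068,"ty":-0.171,"tz":0,"yaw":16,"jaw":1},{"tx":-0.0815,"ty":-0.2072,"tz":0,"yaw":16,"jaw":1},{"tx":-0.0815,"ty":-0.2072,"tz":0.02,"yaw":16,"jaw":1},{"tx":-0.0815,"ty":-0.2072,"tz":0.05,"yaw":16,"jaw":1},{"tx":-0.0815,"ty":-0.2072,"tz":0.07,"yaw":16,"jaw":1},{"tx":-0.0815,"ty":-0.2072,"tz":0.07,"yaw":16,"jaw":1},{"tx":-0.0815,"ty":-0.2072,"tz":0.07,"yaw":16,"jaw":1}]}}

```text
t: 32.85
position: [0.5813, -0.284, 0.0827]
orientation: [3.142, -0.002, 2.875]
force: [-0.3, 0.3, -2.2]
grip_width: 0.0066
grip_force: 50.7
```

```bash
cat >> h.py <<'E'
def over(c,yaw=164.75,z=.0425):
    im=get("wrist"); go((*c,z,yaw))
    im=get("side");w=world(im);b=blobs(w,im["image"],.052,.075,lo=c-.07,hi=c+.07,minpx=80); show(b); print("target",c)
    go((*c,z,yaw))
E
python3 -c "
from h import *
over(tray(.055,.067))"
```

```text
at [ 0.5821 -0.2844  0.0838] yaw 164.74 rpy [-1.7999e+02 -1.0000e-02  1.6474e+02] w 0.0069 F [ 0.2  0.  -1. ] gf 50.7 t 32.9
(np.float64(0.582886394179269), np.float64(-0.28402596609865816), 0.0425, 164.75) -> tx -0.0007 ty 0.0006 tz 0.0413 yaw -0.01
[ 0.5808 -0.284 ] size [96. 42.] ang -15.8 z 0.0558 721 [103. 115. 126.] [335.5 299.5]
target [ 0.58288639 -0.28402597]
at [ 0.5826 -0.2846  0.0845] yaw 164.75 rpy [-1.7998e+02  7.0000e-02  1.6475e+02] w 0.0064 F [ 0.2  0.9 -1.8] gf 50.7 t 33.0
(np.float64(0.582886394179269), np.float64(-0.28402596609865816), 0.0425, 164.75) -> tx -0.0001 ty 0.0007 tz 0.0420 yaw -0.00
```

Request:
{"method": "jog_arm", "body": {"increments": [{"tx":-0.0017,"ty":0.0003,"tz":0.015,"yaw":0,"jaw":1},{"tx":-0.0017,"ty":0.0003,"tz":0.03,"yaw":0,"jaw":1},{"tx":-0.0017,"ty":0.0003,"tz":0.038,"yaw":0,"jaw":1},{"tx":-0.0017,"ty":0.0003,"tz":0.0415,"yaw":0,"jaw":1},{"tx":-0.0017,"ty":0.0003,"tz":0.0415,"yaw":0,"jaw":1}]}}

```text
t: 33.45
position: [0.5832, -0.284, 0.0428]
orientation: [3.14, -0.002, 2.875]
force: [-4.3, 3.0, 10.1]
grip_width: 0.0067
grip_force: 52.7
```

Request:
{"method": "jog_arm", "body": {"increments": [{"tx":0,"ty":0,"tz":0,"yaw":0,"jaw":0.75},{"tx":0,"ty":0,"tz":0,"yaw":0,"jaw":0.75},{"tx":0,"ty":0,"tz":0,"yaw":0,"jaw":0.75},{"tx":0,"ty":0,"tz":-0.02,"yaw":0,"jaw":0.7},{"tx":0,"ty":0,"tz":-0.06,"yaw":0,"jaw":0.5},{"tx":0,"ty":0,"tz":-0.1,"yaw":0,"jaw":0.3},{"tx":0,"ty":0,"tz":-0.15,"yaw":0,"jaw":0},{"tx":0,"ty":0,"tz":-0.15,"yaw":0,"jaw":0}]}}

```text
t: 34.25
position: [0.5873, -0.287, 0.1994]
orientation: [-3.14, 0.012, 2.875]
force: [0.6, -0.8, 0.6]
grip_width: 0.0814
grip_force: 0.0
```

```bash
python3 - <<'E'
from h import *
c=tray(.055,.067); near(c,.05,(.04,.06)); print(c)
im=get("top");w=world(im);show(blobs(w,im["image"],.03,.045,lo=(.3,-.2),hi=(.58,.25),minpx=14))
go((.5,.0,.2,155),(.4197,.1322,.2,157))
E
```

```text
[ 0.5817 -0.284 ] size [40.  7.] ang -15.4 z 0.0509 339 [152. 160. 166.] [280.  189.5]
[ 0.58288639 -0.28402597]
[0.556  0.1745] size [40.  9.] ang -4.8 z 0.0404 52 [160.  81.  42.] [211. 208.]
[0.488  0.0192] size [40.  8.] ang 13.7 z 0.0403 43 [86. 92. 97.] [265.5 238. ]
[0.4202 0.1327] size [40.  9.] ang -22.9 z 0.0392 51 [85. 91. 96.] [220.  259.5]
at [ 0.5845 -0.2847  0.1934] yaw 164.75 rpy [1.8000e+02 1.7000e-01 1.6475e+02] w 0.0854 F [ 0.6 -0.2 -1. ] gf 0.0 t 34.4
(0.5, 0.0, 0.2, 155) -> tx 0.1564 ty 0.2525 tz -0.0070 yaw 9.75
(0.4197, 0.1322, 0.2, 157) -> tx 0.1286 ty 0.0859 tz 0.0000 yaw -2.00
```

Request:
{"method": "jog_arm", "body": {"increments": [{"tx":0.024,"ty":0.04,"tz":0,"yaw":3,"jaw":0},{"tx":0.048,"ty":0.078,"tz":0,"yaw":6,"jaw":0},{"tx":0.072,"ty":0.117,"tz":0,"yaw":8,"jaw":0},{"tx":0.096,"ty":0.156,"tz":0,"yaw":8,"jaw":0},{"tx":0.12,"ty":0.195,"tz":0,"yaw":8,"jaw":0},{"tx":0.144,"ty":0.234,"tz":0,"yaw":8,"jaw":0},{"tx":0.1564,"ty":0.2525,"tz":0,"yaw":7.75,"jaw":0},{"tx":0.1564,"ty":0.2525,"tz":0,"yaw":7.75,"jaw":0}]}}

```text
t: 35.15
position: [0.4972, 0.0044, 0.1904]
orientation: [-3.141, -0.004, 2.747]
force: [1.0, -0.7, 0.0]
grip_width: 0.0859
grip_force: 0.0
```

```bash
python3 -c "
from h import *
go((.4197,.1322,.2,157))"
```

```text
at [0.4972 0.0044 0.1904] yaw 157.39 rpy [-179.95   -0.23  157.39] w 0.0859 F [ 1.  -0.7  0. ] gf 0.0 t 35.1
(0.4197, 0.1322, 0.2, 157) -> tx 0.1208 ty 0.0881 tz -0.0092 yaw 0.39
```

Request:
{"method": "jog_arm", "body": {"increments": [{"tx":0.036,"ty":0.026,"tz":0,"yaw":0.4,"jaw":0},{"tx":0.072,"ty":0.052,"tz":0,"yaw":0.4,"jaw":0},{"tx":0.1,"ty":0.074,"tz":0,"yaw":0.4,"jaw":0},{"tx":0.1205,"ty":0.088,"tz":0,"yaw":0.4,"jaw":0},{"tx":0.1205,"ty":0.088,"tz":0,"yaw":0.4,"jaw":0},{"tx":0.1205,"ty":0.088,"tz":0,"yaw":0.4,"jaw":0}]}}

```text
t: 35.75
position: [0.4226, 0.1276, 0.1915]
orientation: [-3.14, -0.001, 2.733]
force: [-0.2, -0.8, 0.1]
grip_width: 0.085
grip_force: 0.0
```

```bash
python3 - <<'E'
from h import *
b=near((.42,.1325),.05); get("wrist"); c=b[0]["c"]
go((*c,.033,b[0]["ang"]+180))
E
```

```text
[0.419  0.1323] size [40.  8.] ang -23.4 z 0.0429 373 [140. 149. 155.] [281.5 193. ]
at [0.4233 0.1269 0.1917] yaw 156.47 rpy [-179.93   -0.    156.47] w 0.0858 F [ 0.2 -0.4  0.2] gf 0.0 t 35.9
(np.float64(0.4190062255859375), np.float64(0.1322623748779297), 0.033, 156.56049346923828) -> tx 0.0060 ty 0.0034 tz 0.1587 yaw -0.09
```

Request:
{"method": "jog_arm", "body": {"increments": [{"tx":0.006,"ty":0.0035,"tz":0.04,"yaw":0,"jaw":0.3},{"tx":0.006,"ty":0.0035,"tz":0.08,"yaw":0,"jaw":0.4},{"tx":0.006,"ty":0.0035,"tz":0.12,"yaw":0,"jaw":0.4},{"tx":0.006,"ty":0.0035,"tz":0.145,"yaw":0,"jaw":0.4},{"tx":0.006,"ty":0.0035,"tz":0.1585,"yaw":0,"jaw":0.4},{"tx":0.006,"ty":0.0035,"tz":0.1585,"yaw":0,"jaw":0.4}]}}

```text
t: 36.45
position: [0.4181, 0.1319, 0.0319]
orientation: [-3.138, -0.002, 2.731]
force: [-0.2, 0.5, 0.3]
grip_width: 0.0511
grip_force: 0.0
```

Request:
{"method": "jog_arm", "body": {"increments": [{"tx":0,"ty":0,"tz":0,"yaw":0,"jaw":0.7},{"tx":0,"ty":0,"tz":0,"yaw":0,"jaw":1},{"tx":0,"ty":0,"tz":0,"yaw":0,"jaw":1},{"tx":0,"ty":0,"tz":0,"yaw":0,"jaw":1},{"tx":0,"ty":0,"tz":0,"yaw":0,"jaw":1},{"tx":0,"ty":0,"tz":0,"yaw":0,"jaw":1}]}}

```text
t: 37.05
position: [0.4195, 0.1342, 0.0346]
orientation: [3.14, 0.001, 2.733]
force: [-0.7, -0.9, 7.5]
grip_width: 0.0066
grip_force: 50.6
```

Request:
{"method": "jog_arm", "body": {"increments": [{"tx":0,"ty":0,"tz":-0.01,"yaw":0,"jaw":1},{"tx":0,"ty":0,"tz":-0.03,"yaw":0,"jaw":1},{"tx":0,"ty":0,"tz":-0.06,"yaw":0,"jaw":1},{"tx":0,"ty":0,"tz":-0.1,"yaw":0,"jaw":1},{"tx":0,"ty":0,"tz":-0.14,"yaw":0,"jaw":1},{"tx":0,"ty":0,"tz":-0.14,"yaw":0,"jaw":1},{"tx":0,"ty":0,"tz":-0.14,"yaw":0,"jaw":1}]}}

```text
t: 37.75
position: [0.4187, 0.1344, 0.1746]
orientation: [3.139, 0.001, 2.734]
force: [-0.4, 0.3, -2.0]
grip_width: 0.0064
grip_force: 49.6
```

```bash
python3 - <<'E'
from h import *
get("top");go((.5,-.08,.17,156.5),(*tray(-.055,-.067),.17,156.5),(*tray(-.055,-.067),.085,164.75))
E
```

```text
at [0.4179 0.134  0.1735] yaw 156.63 rpy [-1.8000e+02 -4.0000e-02  1.5663e+02] w 0.0065 F [-0.  -0.6 -2.4] gf 49.6 t 37.8
(0.5, -0.08, 0.17, 156.5) -> tx -0.1603 ty -0.1639 tz 0.0034 yaw 0.13
(np.float64(0.44151360582073096), np.float64(-0.38437403390134184), 0.17, 156.5) -> tx -0.0677 ty -0.3025 tz -0.0000 yaw -0.00
(np.float64(0.44151360582073096), np.float64(-0.38437403390134184), 0.085, 164.75) -> tx -0.0000 ty -0.0000 tz 0.0850 yaw -8.25
```

Request:
{"method": "jog_arm", "body": {"increments": [{"tx":-0.03,"ty":-0.031,"tz":0,"yaw":0,"jaw":1},{"tx":-0.06,"ty":-0.061,"tz":0,"yaw":0,"jaw":1},{"tx":-0.09,"ty":-0.092,"tz":0,"yaw":0,"jaw":1},{"tx":-0.12,"ty":-0.123,"tz":0,"yaw":0,"jaw":1},{"tx":-0.15,"ty":-0.154,"tz":0,"yaw":0,"jaw":1},{"tx":-0.16,"ty":-0.164,"tz":0,"yaw":0,"jaw":1},{"tx":-0.16,"ty":-0.164,"tz":0,"yaw":0,"jaw":1}]}}

```text
t: 38.5
position: [0.4995, -0.083, 0.172]
orientation: [-3.139, -0.002, 2.728]
force: [1.1, 0.0, -2.3]
grip_width: 0.0069
grip_force: 49.5
```

Request:
{"method": "jog_arm", "body": {"increments": [{"tx":-0.01,"ty":-0.042,"tz":0,"yaw":-2,"jaw":1},{"tx":-0.02,"ty":-0.085,"tz":0,"yaw":-4,"jaw":1},{"tx":-0.03,"ty":-0.128,"tz":0,"yaw":-6,"jaw":1},{"tx":-0.04,"ty":-0.171,"tz":0,"yaw":-8.1,"jaw":1},{"tx":-0.05,"ty":-0.214,"tz":0,"yaw":-8.1,"jaw":1},{"tx":-0.06,"ty":-0.257,"tz":0,"yaw":-8.1,"jaw":1},{"tx":-0.0675,"ty":-0.29,"tz":0,"yaw":-8.1,"jaw":1},{"tx":-0.0675,"ty":-0.3025,"tz":0,"yaw":-8.1,"jaw":1},{"tx":-0.0675,"ty":-0.3025,"tz":0,"yaw":-8.1,"jaw":1}]}}

```text
t: 39.4
position: [0.4406, -0.3847, 0.1724]
orientation: [3.141, -0.003, 2.872]
force: [0.3, 1.1, -2.9]
grip_width: 0.007
grip_force: 49.6
```

Request:
{"method": "jog_arm", "body": {"increments": [{"tx":0,"ty":0,"tz":0.04,"yaw":0,"jaw":1},{"tx":0,"ty":0,"tz":0.07,"yaw":0,"jaw":1},{"tx":0,"ty":0,"tz":0.09,"yaw":0,"jaw":1},{"tx":0,"ty":0,"tz":0.09,"yaw":0,"jaw":1},{"tx":0,"ty":0,"tz":0.09,"yaw":0,"jaw":1}]}}

```text
t: 39.9
position: [0.4429, -0.3825, 0.0835]
orientation: [3.14, -0.001, 2.877]
force: [0.6, 0.5, -1.2]
grip_width: 0.0067
grip_force: 49.5
```

```bash
python3 -c "
from h import *
over(tray(-.055,-.067))"
```

```text
at [ 0.4433 -0.3834  0.0844] yaw 164.79 rpy [1.7998e+02 4.0000e-02 1.6479e+02] w 0.0068 F [-0.5 -0.1 -2.2] gf 49.5 t 40.0
(np.float64(0.44151360582073096), np.float64(-0.38437403390134184), 0.0425, 164.75) -> tx 0.0015 ty -0.0014 tz 0.0419 yaw 0.04
[ 0.4443 -0.3835] size [95. 42.] ang -14.4 z 0.0565 1048 [101. 114. 124.] [284.5 359.5]
target [ 0.44151361 -0.38437403]
at [ 0.4434 -0.384   0.0848] yaw 164.77 rpy [-1.7999e+02  1.0000e-01  1.6477e+02] w 0.007 F [ 0.1 -0.6 -0.9] gf 49.5 t 40.0
(np.float64(0.44151360582073096), np.float64(-0.38437403390134184), 0.0425, 164.75) -> tx 0.0018 ty -0.0008 tz 0.0423 yaw 0.02
```

Request:
{"method": "jog_arm", "body": {"increments": [{"tx":0.0024,"ty":-0.0013,"tz":0.015,"yaw":0.7,"jaw":1},{"tx":0.0024,"ty":-0.0013,"tz":0.03,"yaw":0.7,"jaw":1},{"tx":0.0024,"ty":-0.0013,"tz":0.038,"yaw":0.7,"jaw":1},{"tx":0.0024,"ty":-0.0013,"tz":0.0415,"yaw":0.7,"jaw":1},{"tx":0.0024,"ty":-0.0013,"tz":0.0415,"yaw":0.7,"jaw":1}]}}

```text
t: 40.5
position: [0.4388, -0.3845, 0.0427]
orientation: [3.139, -0.002, 2.862]
force: [-4.7, 4.6, 14.0]
grip_width: 0.007
grip_force: 51.8
```

Request:
{"method": "jog_arm", "body": {"increments": [{"tx":0,"ty":0,"tz":0,"yaw":0,"jaw":0.75},{"tx":0,"ty":0,"tz":0,"yaw":0,"jaw":0.75},{"tx":0,"ty":0,"tz":0,"yaw":0,"jaw":0.75},{"tx":0,"ty":0,"tz":-0.02,"yaw":0,"jaw":0.7},{"tx":0,"ty":0,"tz":-0.06,"yaw":0,"jaw":0.5},{"tx":0,"ty":0,"tz":-0.1,"yaw":0,"jaw":0.3},{"tx":0,"ty":0,"tz":-0.15,"yaw":0,"jaw":0},{"tx":0,"ty":0,"tz":-0.15,"yaw":0,"jaw":0}]}}

```text
t: 41.3
position: [0.4422, -0.3883, 0.1985]
orientation: [-3.138, 0.011, 2.862]
force: [0.2, 0.4, -0.3]
grip_width: 0.0814
grip_force: 0.0
```

```bash
python3 - <<'E'
from h import *
c=tray(-.055,-.067); near(c,.05,(.04,.06)); print(c)
im=get("top");w=world(im);show(blobs(w,im["image"],.03,.056,lo=(.3,-.48),hi=(.58,.25),minpx=14))
go((.5,-.1,.19,170))
E
```

```text
[ 0.4393 -0.3849] size [40.  8.] ang -16.1 z 0.0508 368 [146. 154. 160.] [281.5 192.5]
[ 0.44151361 -0.38437403]
[0.5556 0.1741] size [40.  8.] ang -4.8 z 0.0407 52 [156.  80.  42.] [210. 208.]
[ 0.5709 -0.2795] size [19.  8.] ang -16.0 z 0.0479 29 [124. 134. 141.] [380. 218.]
[0.4886 0.0193] size [40.  8.] ang 13.6 z 0.0403 47 [151. 162. 169.] [265.5 238. ]
[ 0.4765 -0.2543] size [41.  8.] ang -13.9 z 0.049 59 [81. 87. 91.] [368. 252.]
[ 0.4357 -0.3132] size [40.  9.] ang 72.4 z 0.0474 69 [82. 88. 92.] [389.5 269.5]
[ 0.3661 -0.001 ] size [40.  8.] ang -8.6 z 0.042 50 [78. 84. 31.] [268.5 285. ]
at [ 0.4402 -0.3855  0.1932] yaw 164.01 rpy [-1.7998e+02  1.6000e-01  1.6401e+02] w 0.0857 F [-0.9  0.9 -0.6] gf 0.0 t 41.4
(0.5, -0.1, 0.19, 170) -> tx 0.0212 ty 0.2909 tz 0.0031 yaw -5.99
```

Request:
{"method": "jog_arm", "body": {"increments": [{"tx":0.003,"ty":0.042,"tz":0,"yaw":8,"jaw":0},{"tx":0.006,"ty":0.084,"tz":0,"yaw":16,"jaw":0},{"tx":0.009,"ty":0.126,"tz":0,"yaw":24,"jaw":0},{"tx":0.012,"ty":0.168,"tz":0,"yaw":32,"jaw":0},{"tx":0.015,"ty":0.21,"tz":0,"yaw":40,"jaw":0},{"tx":0.018,"ty":0.252,"tz":0,"yaw":48,"jaw":0},{"tx":0.021,"ty":0.291,"tz":0,"yaw":56,"jaw":0},{"tx":0.021,"ty":0.291,"tz":0,"yaw":64,"jaw":0},{"tx":0.021,"ty":0.291,"tz":0,"yaw":72,"jaw":0},{"tx":0.021,"ty":0.291,"tz":0,"yaw":80,"jaw":0}]}}

```text
t: 42.4
position: [0.4986, -0.0988, 0.1906]
orientation: [-3.139, 0.001, 1.462]
force: [-0.1, -0.4, 0.3]
grip_width: 0.0856
grip_force: 0.0
```

Request:
{"method": "jog_arm", "body": {"increments": [{"tx":0,"ty":0,"tz":0,"yaw":8,"jaw":0},{"tx":0,"ty":0,"tz":0,"yaw":16,"jaw":0},{"tx":0,"ty":0,"tz":0,"yaw":24,"jaw":0},{"tx":0,"ty":0,"tz":0,"yaw":32,"jaw":0},{"tx":0,"ty":0,"tz":0,"yaw":40,"jaw":0},{"tx":0,"ty":0,"tz":0,"yaw":48,"jaw":0},{"tx":0,"ty":0,"tz":0,"yaw":56,"jaw":0},{"tx":0,"ty":0,"tz":0,"yaw":64,"jaw":0},{"tx":0,"ty":0,"tz":0,"yaw":70.3,"jaw":0},{"tx":0,"ty":0,"tz":0,"yaw":70.3,"jaw":0}]}}

```text
t: 43.4
position: [0.4986, -0.0995, 0.1907]
orientation: [3.14, 0.003, 0.238]
force: [-0.0, -0.2, -0.1]
grip_width: 0.0852
grip_force: 0.0
```

```bash
python3 -c "
from h import *
get('top'); go((.4885,.0193,.19,13.7))"
```

```text
at [ 0.4988 -0.0995  0.1909] yaw 13.82 rpy [1.7995e+02 1.7000e-01 1.3820e+01] w 0.0855 F [ 0.8  0.3 -0.1] gf 0.0 t 43.5
(0.4885, 0.0193, 0.19, 13.7) -> tx 0.0184 ty -0.1179 tz 0.0008 yaw 0.12
```

Request:
{"method": "jog_arm", "body": {"increments": [{"tx":0.006,"ty":-0.04,"tz":0,"yaw":0.1,"jaw":0},{"tx":0.012,"ty":-0.08,"tz":0,"yaw":0.1,"jaw":0},{"tx":0.0184,"ty":-0.11,"tz":0,"yaw":0.1,"jaw":0},{"tx":0.0184,"ty":-0.118,"tz":0,"yaw":0.1,"jaw":0},{"tx":0.0184,"ty":-0.118,"tz":0,"yaw":0.1,"jaw":0},{"tx":0.0184,"ty":-0.118,"tz":0,"yaw":0.1,"jaw":0}]}}

```text
t: 44.05
position: [0.4893, 0.0183, 0.1921]
orientation: [3.141, 0.0, 0.237]
force: [0.7, 0.3, -0.2]
grip_width: 0.0854
grip_force: 0.0
```

```bash
python3 - <<'E'
from h import *
b=near((.4885,.0193),.04); get("wrist"); c=b[0]["c"]
go((*c,.033,b[0]["ang"]))
E
```

```text
[0.4884 0.0179] size [40.  8.] ang 13.3 z 0.0431 365 [127. 135. 140.] [277.5 197. ]
at [0.4894 0.0178 0.1923] yaw 13.49 rpy [ 1.7999e+02 -2.0000e-02  1.3490e+01] w 0.0855 F [ 0.5  0.3 -0.1] gf 0.0 t 44.1
(np.float64(0.4884189453125), np.float64(0.017873329162597658), 0.033, 13.32603645324707) -> tx -0.0010 ty -0.0003 tz 0.1593 yaw 0.16
```

Request:
{"method": "jog_arm", "body": {"increments": [{"tx":-0.001,"ty":-0.0003,"tz":0.04,"yaw":0,"jaw":0.3},{"tx":-0.001,"ty":-0.0003,"tz":0.08,"yaw":0,"jaw":0.4},{"tx":-0.001,"ty":-0.0003,"tz":0.12,"yaw":0,"jaw":0.4},{"tx":-0.001,"ty":-0.0003,"tz":0.145,"yaw":0,"jaw":0.4},{"tx":-0.001,"ty":-0.0003,"tz":0.159,"yaw":0,"jaw":0.4},{"tx":-0.001,"ty":-0.0003,"tz":0.159,"yaw":0,"jaw":0.4}]}}

```text
t: 44.75
position: [0.4875, 0.018, 0.0319]
orientation: [3.141, 0.003, 0.235]
force: [-0.2, 0.4, 0.8]
grip_width: 0.0514
grip_force: 0.0
```

Request:
{"method": "jog_arm", "body": {"increments": [{"tx":0,"ty":0,"tz":0,"yaw":0,"jaw":0.7},{"tx":0,"ty":0,"tz":0,"yaw":0,"jaw":1},{"tx":0,"ty":0,"tz":0,"yaw":0,"jaw":1},{"tx":0,"ty":0,"tz":0,"yaw":0,"jaw":1},{"tx":0,"ty":0,"tz":0,"yaw":0,"jaw":1},{"tx":0,"ty":0,"tz":0,"yaw":0,"jaw":1}]}}

```text
t: 45.35
position: [0.4892, 0.0194, 0.0341]
orientation: [3.142, -0.002, 0.237]
force: [-1.0, 0.1, 7.4]
grip_width: 0.0069
grip_force: 49.5
```

Request:
{"method": "jog_arm", "body": {"increments": [{"tx":0,"ty":0,"tz":-0.01,"yaw":0,"jaw":1},{"tx":0,"ty":0,"tz":-0.03,"yaw":0,"jaw":1},{"tx":0,"ty":0,"tz":-0.06,"yaw":0,"jaw":1},{"tx":0,"ty":0,"tz":-0.1,"yaw":0,"jaw":1},{"tx":0,"ty":0,"tz":-0.14,"yaw":0,"jaw":1},{"tx":0,"ty":0,"tz":-0.14,"yaw":-6,"jaw":1},{"tx":0,"ty":0,"tz":-0.14,"yaw":-13,"jaw":1},{"tx":0,"ty":0,"tz":-0.14,"yaw":-20,"jaw":1},{"tx":0,"ty":0,"tz":-0.14,"yaw":-20,"jaw":1}]}}

```text
t: 46.25
position: [0.4881, 0.0196, 0.1738]
orientation: [-3.14, -0.001, 0.587]
force: [0.3, -0.4, -2.5]
grip_width: 0.0069
grip_force: 48.9
```

```bash
python3 - <<'E'
from h import *
get("top");go((*tray(.078,0),.17,74.75),(*tray(.078,0),.085,74.75))
E
```

```text
at [0.4881 0.0197 0.1736] yaw 33.45 rpy [-1.7993e+02 -4.0000e-02  3.3450e+01] w 0.0067 F [-0.4 -0.3 -1.7] gf 48.9 t 46.3
(np.float64(0.5874534112586474), np.float64(-0.354716434727722), 0.17, 74.75) -> tx -0.1235 ty 0.3671 tz 0.0031 yaw -41.30
(np.float64(0.5874534112586474), np.float64(-0.354716434727722), 0.085, 74.75) -> tx 0.0000 ty -0.0000 tz 0.0850 yaw -0.00
```

Request:
{"method": "jog_arm", "body": {"increments": [{"tx":-0.014,"ty":0.043,"tz":0,"yaw":-6,"jaw":1},{"tx":-0.028,"ty":0.085,"tz":0,"yaw":-12,"jaw":1},{"tx":-0.043,"ty":0.128,"tz":0,"yaw":-18,"jaw":1},{"tx":-0.057,"ty":0.17,"tz":0,"yaw":-24,"jaw":1},{"tx":-0.072,"ty":0.213,"tz":0,"yaw":-30,"jaw":1},{"tx":-0.086,"ty":0.256,"tz":0,"yaw":-36,"jaw":1},{"tx":-0.1,"ty":0.299,"tz":0,"yaw":-41.3,"jaw":1},{"tx":-0.114,"ty":0.34,"tz":0,"yaw":-41.3,"jaw":1},{"tx":-0.1235,"ty":0.367,"tz":0,"yaw":-41.3,"jaw":1},{"tx":-0.1235,"ty":0.367,"tz":0,"yaw":-41.3,"jaw":1}]}}

```text
t: 47.3
position: [0.5871, -0.3601, 0.1731]
orientation: [-3.141, 0.004, 1.298]
force: [-0.3, -0.3, -1.3]
grip_width: 0.0064
grip_force: 49.1
```

Request:
{"method": "jog_arm", "body": {"increments": [{"tx":0,"ty":0,"tz":0.04,"yaw":0,"jaw":1},{"tx":0,"ty":0,"tz":0.07,"yaw":0,"jaw":1},{"tx":0,"ty":0,"tz":0.09,"yaw":0,"jaw":1},{"tx":0,"ty":0,"tz":0.09,"yaw":0,"jaw":1},{"tx":0,"ty":0,"tz":0.09,"yaw":0,"jaw":1}]}}

```text
t: 47.8
position: [0.5886, -0.354, 0.0833]
orientation: [-3.141, 0.0, 1.306]
force: [0.5, -1.1, -1.2]
grip_width: 0.007
grip_force: 49.1
```

```bash
python3 -c "
from h import *
over(tray(.078,0),74.75)"
```

```text
at [ 0.5892 -0.3546  0.0843] yaw 74.86 rpy [1.7995e+02 4.0000e-02 7.4860e+01] w 0.0069 F [ 0.2  0.9 -2.4] gf 49.1 t 47.9
(np.float64(0.5874534112586474), np.float64(-0.354716434727722), 0.0425, 74.75) -> tx -0.0005 ty -0.0017 tz 0.0418 yaw 0.11
[ 0.5883 -0.354 ] size [65. 50.] ang 74.9 z 0.0568 598 [104. 117. 127.] [354.5 327. ]
target [ 0.58745341 -0.35471643]
at [ 0.5894 -0.3549  0.0848] yaw 74.87 rpy [1.7989e+02 4.0000e-02 7.4870e+01] w 0.007 F [ 0.4 -0.8 -1.4] gf 49.1 t 47.9
(np.float64(0.5874534112586474), np.float64(-0.354716434727722), 0.0425, 74.75) -> tx -0.0003 ty -0.0021 tz 0.0423 yaw 0.12
```

Request:
{"method": "jog_arm", "body": {"increments": [{"tx":-0.0005,"ty":-0.0012,"tz":0.015,"yaw":0.1,"jaw":1},{"tx":-0.0005,"ty":-0.0012,"tz":0.03,"yaw":0.1,"jaw":1},{"tx":-0.0005,"ty":-0.0012,"tz":0.038,"yaw":0.1,"jaw":1},{"tx":-0.0005,"ty":-0.0012,"tz":0.0412,"yaw":0.1,"jaw":1},{"tx":-0.0005,"ty":-0.0012,"tz":0.0412,"yaw":0.1,"jaw":1}]}}

```text
t: 48.4
position: [0.5869, -0.3544, 0.0421]
orientation: [-3.14, -0.001, 1.305]
force: [-3.3, 3.1, 5.6]
grip_width: 0.0069
grip_force: 50.4
```

Request:
{"method": "jog_arm", "body": {"increments": [{"tx":0,"ty":0,"tz":0,"yaw":0,"jaw":0.75},{"tx":0,"ty":0,"tz":0,"yaw":0,"jaw":0.75},{"tx":0,"ty":0,"tz":0,"yaw":0,"jaw":0.75},{"tx":0,"ty":0,"tz":-0.02,"yaw":0,"jaw":0.7},{"tx":0,"ty":0,"tz":-0.06,"yaw":0,"jaw":0.5},{"tx":0,"ty":0,"tz":-0.1,"yaw":0,"jaw":0.3},{"tx":0,"ty":0,"tz":-0.15,"yaw":0,"jaw":0},{"tx":0,"ty":0,"tz":-0.2,"yaw":0,"jaw":0},{"tx":0,"ty":0,"tz":-0.2,"yaw":0,"jaw":0}]}}

```text
t: 49.3
position: [0.5897, -0.3583, 0.2516]
orientation: [3.128, 0.004, 1.304]
force: [0.5, -0.6, 0.3]
grip_width: 0.0855
grip_force: 0.0
```

```bash
python3 - <<'E'
from h import *
near(tray(.078,0),.05,(.04,.06)); print(tray(.078,0)); go((.45,0,.25,74.75))
E
```

```text
[ 0.5867 -0.3547] size [39.  7.] ang 74.4 z 0.0511 248 [138. 146. 152.] [272.5 182. ]
[ 0.58745341 -0.35471643]
at [ 0.5887 -0.3568  0.2478] yaw 74.76 rpy [1.7952e+02 1.1000e-01 7.4760e+01] w 0.0854 F [ 0.5  0.7 -0.9] gf 0.0 t 49.4
(0.45, 0, 0.25, 74.75) -> tx 0.3078 ty -0.2276 tz -0.0048 yaw 0.01
```

Now I clear the view and do a final check.

Request:
{"method": "jog_arm", "body": {"increments": [{"tx":0.04,"ty":-0.029,"tz":0,"yaw":0,"jaw":0},{"tx":0.08,"ty":-0.059,"tz":0,"yaw":0,"jaw":0},{"tx":0.12,"ty":-0.088,"tz":0,"yaw":0,"jaw":0},{"tx":0.16,"ty":-0.118,"tz":0,"yaw":0,"jaw":0},{"tx":0.2,"ty":-0.148,"tz":0,"yaw":0,"jaw":0},{"tx":0.24,"ty":-0.178,"tz":0,"yaw":0,"jaw":0},{"tx":0.28,"ty":-0.207,"tz":0,"yaw":0,"jaw":0},{"tx":0.3,"ty":-0.222,"tz":0,"yaw":0,"jaw":0},{"tx":0.3,"ty":-0.222,"tz":0,"yaw":0,"jaw":0}]}}

```text
t: 50.25
position: [0.4499, -0.0031, 0.2413]
orientation: [-3.139, -0.002, 1.312]
force: [0.3, -0.4, -0.4]
grip_width: 0.0851
grip_force: 0.0
```

```bash
python3 - <<'E'
from h import *
im=get("top");w=world(im);cv2.imwrite("pics/top9.png",im["image"])
show(blobs(w,im["image"],.03,.07,lo=(.38,-.48),hi=(.85,.05),minpx=25))
im2=get("side");cv2.imwrite("pics/fin.png",cv2.resize(np.hstack([im["image"],im2["image"]]),(800,300),interpolation=cv2.INTER_AREA)); go()
E
```

```text
[ 0.7093 -0.0164] size [240. 133.] ang 0.1 z 0.0522 3297 [116. 125. 125.] [286.5 160.5]
[ 0.7117 -0.1799] size [53. 53.] ang -8.6 z 0.0533 198 [83.5 90.5 95.5] [346.5 164. ]
[ 0.5818 -0.2826] size [41.  9.] ang -15.1 z 0.0483 55 [129. 138. 145.] [381. 214.]
[ 0.5853 -0.3534] size [40. 10.] ang 76.1 z 0.0458 75 [122. 132. 138.] [407.5 215.5]
[ 0.4776 -0.2546] size [42.  9.] ang -13.2 z 0.048 60 [125.  134.5 142.5] [368. 252.]
[ 0.4391 -0.3835] size [40.  9.] ang -18.9 z 0.0474 71 [114. 122. 127.] [416.5 270.5]
[ 0.4356 -0.3132] size [40.  9.] ang 75.0 z 0.0479 68 [144.5 155.5 163. ] [390.  269.5]
at [ 0.4514 -0.0067  0.2419] yaw 74.89 rpy [-1.7997e+02 -2.0000e-02  7.4890e+01] w 0.0852 F [-0.  -1.2 -0.3] gf 0.0 t 50.4
```

View pics/fin.png

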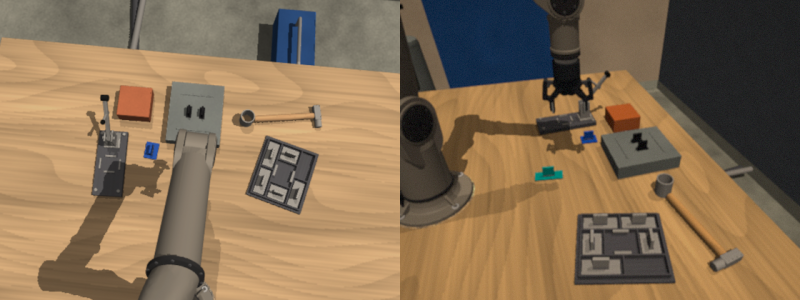

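The final views show five brackets flat in the tray at about (283,175) and the cover standing at (195,112). The clamp is open at (104,98), and the look-alikes and bystanders are untouched.

```bash
python3 -c "
from h import *
print(ticket.finish_job())"
```

```text
the job is handed in; nothing more can be done
None
```

The job is handed in: the cover stands clear on the bench, the toggle clamp is open, and all five brackets (three straps, two pads) lie flat in their bays, with the look-alikes and bystanders untouched; the hand-in call returned no verdict.

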